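# Pin a rack-frame corner and hold it square

### The arm

A 6-joint arm with a two-finger parallel gripper is mounted at the origin on the work surface. World frame = base frame: x ahead of the robot, y to its left, z up, the work surface at z = 0. Lengths are in mm, angles in rad, forces in N, time in s.
With the tool pointing down it reaches from about 400 to 925 mm from the base axis. Payload 12.5 kg.
Tool frame: the origin (TCP) lies at the very end of the fingers, on their centre line; the grasp point (between the pads) lies env.grip_point_offset behind it (env.grip_point_offset is the distance from the TCP to the grasp point, in mm); y points along the fingers, z is the direction in which the jaws open and shut, and the axes are right-handed (so a half turn about y gives the same grasp; the last joint's range is limited). The gripper opens to 95 mm and grips with 3 to 60 N. Pads are 20 mm wide; open, the fingers measure 119 mm over their backs; the gripper's body (75 mm by 180 mm) begins 59 mm behind the grasp point.
Start: joints at [-1.376, 0.491, 1.559, -0, 1.092, -0.106], TCP at [185.201, -596.948, 214.661] pointing down, gripper open.
Joint ranges: [-3.1, 3.1], [-0.84, 2.19], [0.05, 2.79], [-1.13, 4.28], [0.06, 2.93], [-2.69, 2.69]. Speed limits (rad/s): [2.22, 2.22, 2.79, 3.14, 3.14, 3.14].

### API

Orientations are given as [roll, pitch, yaw] about the fixed x, y, z axes, in that order (R = Rz(yaw) Ry(pitch) Rx(roll)).
In Python, from cell import readout, read_camera, env, nets gives the robot as it stands.
- The arm moves only by the tool apply_moves, never from a script. Its argument "increments" is a list of rows, each a list of 3 entries, a list of its own where there are three numbers: the shift along the tool's x, y, z in cm, then the turn, a rotation vector about the tool's x, y, z in degrees, then the finger opening in cm, from 0 to 9.51. A call has exactly 5 rows; each row shifts and turns the pose as measured when the row begins, along the tool's axes as they then stand; what a row does not reach is not made up. A row lasts 1/8 s, in which the tool goes at most 62.5 mm and 10.7 degrees, less where a joint would pass 70% of its speed; a pose out of reach is approached as far as the arm can. A call with a gripper value outside its range is refused whole. The fingers move at their own pace and stop on an object; the grip force is fixed at half the most. Time passes only in rows, so rows that do not move let the fingers close, or fill a call up. It gives the time, the measured TCP pose, the force and the opening at its end, in the units of the state.
- readout.state(): the state, without advancing time (a new reading comes with each control period).
- read_camera(name): name is "scene" or "top" or "wrist"; returns a dict with "img" (420x560x3 uint8, red, green, blue), "vfov" (degrees; the focal length in pixels is half the picture's height over the tangent of half this angle, whatever the lens; pixels are square), "cx", "cy" (the principal point, pixels), "rvec" (rotation vector, rad) and "tvec" (3), from world to camera coordinates, as OpenCV has them; the wrist camera has in their place "mount" (4x4, takes a point from camera to tool coordinates, whose origin is the TCP and whose axes are the tool frame's). Camera axes: x right, y down, z forward; pixel columns grow to the right and rows downward; lengths in mm; the calibration is good to about 2 mm. A picture is of the moment at which its call begins: read the wrist's pose just before it. There is no depth.
- env.job_done(): hands the job in, once; it reports no verdict.
Trained networks look in a picture, given as the dict that the camera call returned (one of the last four; its "shot" number tells which), for a name from the list of things; names that differ only in an ending like _2 or _b are one class to them, and where a whole thing is asked for, a point or a joint stands for the part that bears it (a point fixed in the world has none). Each returns a list of dicts, best first, with "confidence" (0 to 1); they miss things now and then, are a little off and sometimes report something else, mostly with a low value. They report only what shows in the picture. A call takes as long as a camera call. They do not tell look-alikes from the thing itself.
- nets.look_for(picture, thing): "point" ([x, y, z] in mm, in the coordinates of the camera as it stood for that picture, good to about 4 mm: the middle of the surface that is visible of it).
- nets.mark_of(picture, thing): "point" ([x, y, z] in mm, in the coordinates of the camera as it stood for that picture, good to about 4 mm: a listed point, or the origin of a listed thing).
The state is a dict: "t": time; "joints": joint angles; "qvel": joint speeds; "tau": joint torques, N m; "eef_pos": TCP position; "tcp_rot": TCP orientation; "ft_force": force on the tool from outside, world axes, zero at the start; "moment": the same for the moment, N m; "opening": opening from 0.0 (shut) to 1.0 (fully open).
Only numpy, scipy, OpenCV 4.12 (cv2) and the standard library are available. Lean on these libraries where they do the work, as an engineer would, in place of code of your own. Each camera call takes 0.05 s, during which the arm holds its last target. There are 200 camera calls.

### The job

Pin and square the corner of the small rack frame on the bench: take the soft-faced mallet by its handle, drive the brass-headed pin fully home with it, and set the mallet back down on the bench. Then take the blue square by its brace and, flat on the bench, press it into the inside corner so that it pushes the leaning upright out until the square's two outer faces lie flush against the base rail and the upright, and finish while still gripping it and pressing it there. Let only the mallet touch the pin and only the square move the upright (not the bare gripper), do not drop either tool, and leave the other things on the bench where they are.

Things in the scene. Friction and masses are not known exactly. Their poses are not given: they have to be found in the camera images.
- frame: Fixed rack-frame corner lying on the bench. Origin on the bench under the pin, z up. Aluminium base rail, 40 mm wide (x), 30 mm high, along -y from y = +30 to -200 mm; its inner face is x = -20 mm. Two dark toe clamps (49 mm high) hold it from its +x side; nothing stands before the inner face. The grey upright runs along -x; the inside corner is on the pin's -x, -y side.
- upright (a joint): Lean of the grey upright, rad: 0 = square to the rail, positive = leaning in, corner under 90 degrees (starts 0.04 to 0.12). A 30 x 30 mm section on the bench, 23 to 240 mm from the pin axis about which it turns; a steel plate on it (top at 34 mm) laps the rail under the pin. Stiff: 0.6 N m turns it, it stays where left. A square flush on the rail stops at 0, unless forced over 25 N.
- corner (a point): The inside corner at bench height: where the rail's inner face meets the upright's inner face when the upright is square; in frame at x = -20, y = -15 mm. Its axes are those of frame.
- upright_end (a point): Middle of the top edge of the upright's free end, 240 mm from the pin axis, 30 mm over the bench.
- pin (a joint): How far the pin is driven, m: 0 = head 10 mm clear of the plate (it starts 0 to 3 mm in), 0.010 = fully home, head down on the plate. A slotted, springy, tight-fitting pin: about 8 N drives it steadily, and it stays where it is left.
- pin_top (a point): Top centre of the pin's brass head (16 mm across, 4 mm thick); 48 mm over the bench at pin = 0, 38 mm when home. The pin is 8 mm thick and upright.
- square: Loose blue square, 0.34 kg, 18 mm thick, lying flat. Origin at the outer heel, underside; z up. Legs along -x and -y, each 150 x 22 mm; outer faces y = 0 (leg along -x) and x = 0 (leg along -y); heel notched 6 mm. A brace 12 mm wide, 18 mm high joins the legs; the opening between it and the heel is 58 mm deep. Seated, its origin is at corner and its axes lie along frame's.
- brace (a point): Middle of the square's diagonal brace, at half its height (9 mm above the underside); at x = y = -67.5 mm from the square's origin. The brace runs along the direction (1, -1), so it is pinched along (1, 1), one finger in the opening.
- mallet: Loose soft-faced mallet, 0.36 kg, standing on one face. Origin at the centre of that face, z up along the head (40 mm across, 78 mm long, white face down, red up). Level handle along -x at 39 mm height, to 185 mm from the head's axis: wood 20 mm wide (y), 26 mm high up to 90 mm, then a black grip 24 mm wide. Balances about 11 mm from the head's axis; stands by itself when set down.
- mallet_grip (a point): Place to grip the mallet: middle of the wooden handle close to the head, 42 mm from the head's axis, 39 mm above the face it stands on; pinch across the handle (the mallet's y).
- mallet_head (a point): Centre of the mallet's head, 39 mm above the face it stands on.
- pump_bottle: Bystander: white bottle, 62 mm across, 150 mm high, at the back. Origin under its centre.
- swab_jar: Bystander: white jar with a steel cap, 64 mm across, 85 mm high, at the back. Origin under its centre.
- stripper: Bystander: fibre stripper with two yellow handles, 165 mm long, at the right. Origin at its joint.
- remote: Bystander: black remote control, 160 x 45 x 20 mm, at the right. Origin under its centre.
- screwdriver: Bystander: screwdriver with a red handle, at the right, near the robot. Origin under its centre.
- fibre_spool: Bystander: spool of yellow fibre, 90 mm across, 42 mm high, at the back right. Origin under its centre.
- spare_upright: Bystander: loose spare upright, 240 x 30 x 30 mm, at the back. Origin under its centre.
Mind the look-alikes: they are no part of the job. Leave any green look-alike of the mallet alone. Of the things that look like the square, the larger one is meant.

How it is judged (in metres and radians):
On the way, in this order (a step that is already met when the one before it is completed fails the run):
1. the mallet is held up off the bench (height (world z) of mallet_head above 0.06 m and contact force between the fingers and mallet above 1 N), for 0.2 s.
2. the pin is driven home, within 1.2 mm (value of joint pin above 0.0088 m), for 0.1 s.
3. the mallet is set down on the bench and let go (height (world z) of mallet_head below 0.05 m and contact force between the fingers and mallet below 0.1 N and linear speed of mallet below 0.03 m/s), for 0.2 s.
4. the held square lies in the corner with both outer faces touching and the upright square (contact force between square and frame_c0 above 1.5 N and contact force between square and upright above 1.5 N and value of joint upright between -0.015 and 0.015 rad and angle between the x axis of square and the x axis of frame, either way round below 0.02 rad and horizontal distance between square and corner below 0.005 m and height (world z) of square below 0.012 m and angle between square's own z axis and vertical below 0.05 rad and contact force between the fingers and square above 2 N), for 0.3 s.
At the end, for the whole second after the job is handed in: Still gripped (over 2 N), the square lies flat and at rest in the corner, pressing over 1.5 N on rail and on upright, heel within 5 mm, in line within 0.02 rad; upright within 0.015 rad of square; pin home within 1.2 mm; mallet let go, at rest on the bench (all of step 3 and all of step 4 and value of joint pin above 0.0088 m and linear speed of square below 0.02 m/s); the arm keeps its last pose, push and grip.
It fails at once if the pin is pushed by something other than the mallet (contact force between any of the arm, the fingers, square and pin above 1 N).
It fails at once if the upright is pushed by the arm or the gripper itself (contact force between any of the arm, the fingers and upright above 3 N).
It fails at once if the mallet is dropped (height (world z) of mallet_head above 0.09 m and contact force between the fingers and mallet below 0.05 N).
It fails at once if the square is dropped (height (world z) of square above 0.04 m and contact force between the fingers and square below 0.05 N).
It fails at once if a bystander is moved by more than 30 mm (distance of any of pump_bottle, swab_jar, stripper, remote, screwdriver, fibre_spool, spare_upright from where it was at the start of the episode above 0.03 m).
It also fails if it takes over 64 s, if anything falls off the work surface, if the arm or the gripper's body presses on something with over 40 N, if the wrist force passes 120 N, or if a joint passes its speed limit or range.

## Working session

There is one attempt and no reset: what is moved stays moved. The work goes in short steps, Python scripts to look and compute and a tool call to move; the robot and the scene stay as the last step left them, time stands still between calls to the robot, and variables do not carry over. Pictures are saved under pics/ and viewed, about 8 in all and at most 12, crops included, and the job is handed in when it is done.

Besides the shell and the picture viewer there is one more tool, called after "Request:" as name(argument=value, ...), one argument or row to a line, values as JSON. apply_moves: Moves the arm, as the interface text tells. Its arguments: {"type":"object","properties":{"increments":{"type":"array"}},"required":["increments"]}

```bash
ls; mkdir -p pics; cat > h.py <<'E'
import numpy as np, cv2
from scipy.spatial.transform import Rotation as R
from cell import readout, read_camera, env, nets
np.set_printoptions(precision=1, suppress=True)
def cam2world(p, P, st=None):
    P=np.asarray(P,float)
    if 'mount' in p:
        T=np.eye(4); T[:3,:3]=R.from_euler('xyz',st['tcp_rot']).as_matrix(); T[:3,3]=st['eef_pos']
        M=T@np.array(p['mount'])
        return M[:3,:3]@P+M[:3,3]
    Rm=cv2.Rodrigues(np.array(p['rvec'],float))[0]
    return Rm.T@(P-np.array(p['tvec'],float).ravel())
def cam(p,st=None):
    o=cam2world(p,[0,0,0],st); A=np.array([cam2world(p,e,st)-o for e in np.eye(3)]).T
    return o,A
def proj(p,W,st=None):
    o,A=cam(p,st); c=A.T@(np.asarray(W,float)-o); f=p['img'].shape[0]/2/np.tan(np.radians(p['vfov'])/2)
    return np.array([p['cx']+f*c[0]/c[2],p['cy']+f*c[1]/c[2]])
def unproj(p,uv,z,st=None):
    o,A=cam(p,st); f=p['img'].shape[0]/2/np.tan(np.radians(p['vfov'])/2)
    d=A@np.array([(uv[0]-p['cx'])/f,(uv[1]-p['cy'])/f,1]); return o+d*(z-o[2])/d[2]
def save(p,n,crop=None,s=1):
    im=p['img'][:,:,::-1]
    if crop: x0,y0,x1,y1=crop; im=im[y0:y1,x0:x1]
    cv2.imwrite('pics/'+n+'.png',cv2.resize(im,None,fx=s,fy=s,interpolation=cv2.INTER_CUBIC))
def show(p,names,st=None,fn='mark_of',k=3):
    for n in names:
        for r in getattr(nets,fn)(p,n)[:k]:
            w=cam2world(p,r['point'],st); print(fn,n,round(r['confidence'],2),w,'px',proj(p,w,st))
E
python3 - <<'E'
from h import *
print(readout.state(), env.grip_point_offset)
a=read_camera('scene'); b=read_camera('top')
save(a,'scene'); save(b,'top')
for p in (a,b):
    print(cam(p)[0],p['vfov'])
    show(p,['frame','corner','upright_end','pin_top','square','brace','mallet','mallet_grip','mallet_head'])
print(readout.state()['t'])
E
```

```text
pics
{'t': 0.0, 'joints': array([-1.4,  0.5,  1.6, -0. ,  1.1, -0.1]), 'qvel': array([ 0., -0., -0.,  0., -0.,  0.]), 'tau': array([  0. , -61.3, -25.8,   0.1,   0. ,  -0. ]), 'eef_pos': array([ 185.1, -596.7,  214.1]), 'tcp_rot': array([-1.6,  0. , -2.8]), 'ft_force': array([ 0.4, -0.5, -0.3]), 'moment': array([-0. , -0. ,  0.1]), 'opening': 1.0034951815223057} 18.8
[1282.   289.4 1407.1] 46.06142409551775
mark_of frame 0.55 [599.9 164.9  -1.3] px [296.4 262.6]
mark_of frame 0.17 [495.  392.8   1.3] px [374.  251.4]
mark_of corner 0.89 [576.  148.1   2. ] px [293.2 254.3]
mark_of upright_end 0.6 [355.8 141.1  31.1] px [308.2 193.5]
mark_of square 0.8 [ 563.  -133.4    1.3] px [211.3 229.9]
mark_of square 0.65 [194.8 309.4  -0.4] px [365.  172.8]
mark_of brace 0.64 [264.8 284.1   9. ] px [354.5 185.4]
mark_of mallet 0.84 [280.4 634.6  -2.3] px [456.9 214.5]
mark_of mallet 0.61 [499.  395.1   1.4] px [374.5 252.6]
mark_of mallet_grip 0.83 [456.4 407.1  34.5] px [382.4 237.2]
mark_of mallet_grip 0.67 [313.3 620.3  39.2] px [455.5 215. ]
mark_of mallet_grip 0.49 [ 564.3 -132.2    2.7] p
[... 371 characters left out ...]
 0.52 [ 353.6 -537.6   -0.4] px [407.2 236.9]
mark_of square 0.82 [ 560.5 -127.     0.4] px [308.7 188.7]
mark_of square 0.56 [190.2 307.3  -2. ] px [205.4 278. ]
mark_of square 0.26 [ 300.1 -384.1   -1.9] px [371. 250.]
mark_of brace 0.92 [ 506.5 -208.9    6.3] px [328.4 201.1]
mark_of brace 0.83 [260.7 283.9   8.3] px [210.8 260.9]
mark_of mallet 0.9 [274.1 632.8  -0.3] px [127.1 258.2]
mark_of mallet 0.56 [490.2 390.   -0.4] px [186.2 206.1]
mark_of mallet_grip 0.83 [457.4 402.9  39.5] px [181.1 213.1]
mark_of mallet_grip 0.79 [310.8 622.9  38.5] px [126.7 249.3]
mark_of mallet_head 0.81 [493.9 397.   39.9] px [182.6 204.3]
mark_of mallet_head 0.69 [274.8 630.9  40.7] px [124.3 258.2]
1.0
```

View pics/scene.png

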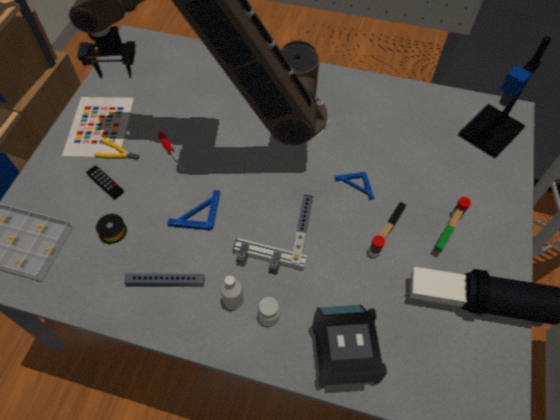

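View pics/top.png

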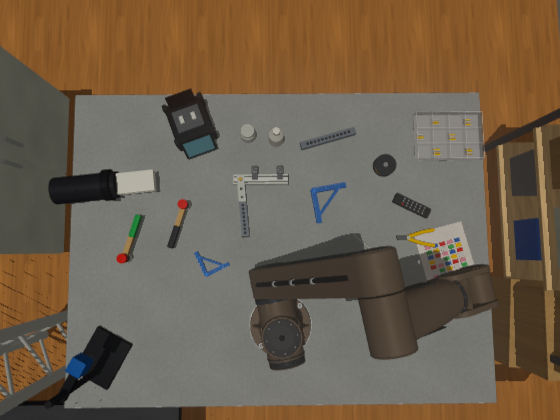

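Choices: the mallet could be the red-headed one with the black grip (scene px 378,242) or the green-handled look-alike (450,225), so I take the former. The square could be the large one (scene 205,215) or the small one (358,182), so I take the large one near (562,-130). On the way I'll pass over the square and the frame and look from the wrist.

```bash
cat >> h.py <<'E'
def rot(yaw): return R.from_euler('xyz',[-np.pi/2,0,yaw])
def plan(pos, yawdeg, n, polar=False, op=9.5, unwrap=None, start=None):
    """print n rows from the present pose to pos, yaw (tool down)"""
    st=readout.state(); p=np.array(st['eef_pos']); q=R.from_euler('xyz',st['tcp_rot'])
    pos=np.array(pos,float); y0=np.arctan2(q.as_matrix()[1,0],q.as_matrix()[0,0]); dy=np.radians(yawdeg)-y0
    dy=(dy+np.pi)%(2*np.pi)-np.pi
    if unwrap: dy=dy if dy*unwrap>0 else dy+unwrap*2*np.pi
    r0,a0,r1,a1=np.hypot(*p[:2]),np.arctan2(p[1],p[0]),np.hypot(*pos[:2]),np.arctan2(pos[1],pos[0])
    cp,cq=p,q; rows=[]
    for i in range(1,n+1):
        s=i/n
        if polar: r=r0+s*(r1-r0);a=a0+s*(a1-a0);t=np.array([r*np.cos(a),r*np.sin(a),p[2]+s*(pos[2]-p[2])])
        else: t=p+s*(pos-p)
        tq=rot(y0+s*dy)
        d=np.round(cq.inv().apply(t-cp)/10,2); w=np.round(np.degrees((cq.inv()*tq).as_rotvec()),1)
        rows.append([d.tolist(),w.tolist(),op]); 
        cp=cp+cq.apply(d*10); cq=cq*R.from_rotvec(np.radians(w))
    for i in range(0,n,5): print(str(rows[i:i+5]).replace(' ',''))
def rp():
    st=readout.state(); q=R.from_euler('xyz',st['tcp_rot']).as_matrix()
    print('t',round(st['t'],2),'p',st['eef_pos'],'x',np.degrees(np.arctan2(q[1,0],q[0,0])).round(2),'ydown',np.round(q[:,1],3),'F',st['ft_force'],'M',np.round(st['moment'],2),'op',round(st['opening']*95,1),'j',np.round(st['joints'],2)); return st
E
python3 - <<'E'
from h import *
st=rp(); p=read_camera('wrist'); print(np.round(p['mount'],2),p['vfov'])
plan([530,-130,300],-90,10,polar=True,unwrap=1)
E
```

```text
t 1.0 p [ 185.2 -596.9  214.7] x -162.77 ydown [ 0. -0. -1.] F [ 0.1 -0.5  0.2] M [-0.  0.  0.] op 95.2 j [-1.4  0.5  1.6 -0.   1.1 -0.1]
[[   0.     1.     0.3  -83.8]
 [   0.    -0.3    1.  -170.7]
 [   1.    -0.    -0.     0.6]
 [   0.     0.     0.     1. ]] 60.365128581983996
[[[-6.34,-0.85,-1.12],[-0.0,-7.3,0.0],9.5],[[-6.29,-0.86,-0.96],[-0.0,-7.3,0.0],9.5],[[-6.22,-0.85,-0.81],[-0.0,-7.2,0.0],9.5],[[-6.16,-0.86,-0.67],[-0.0,-7.3,0.0],9.5],[[-6.1,-0.85,-0.52],[-0.0,-7.3,0.0],9.5]]
[[[-6.02,-0.85,-0.37],[-0.0,-7.3,0.0],9.5],[[-5.95,-0.86,-0.24],[-0.0,-7.2,0.0],9.5],[[-5.87,-0.85,-0.11],[-0.0,-7.3,0.0],9.5],[[-5.79,-0.85,0.02],[-0.0,-7.3,0.0],9.5],[[-5.71,-0.86,0.15],[0.0,-7.3,0.0],9.5]]
```

Request:
apply_moves(
  increments=[
    [[-6.1,-0.9,-1.1],[0,-7.3,0],9.5],
    [[-6.1,-0.9,-1.0],[0,-7.3,0],9.5],
    [[-6.1,-0.9,-0.8],[0,-7.3,0],9.5],
    [[-6.1,-0.9,-0.7],[0,-7.3,0],9.5],
    [[-6.1,-0.9,-0.5],[0,-7.3,0],9.5],
  ],
)

```text
t: 1.68
eef_pos: [421.0, -402.2, 259.2]
tcp_rot: [-1.571, 0.0, -2.191]
ft_force: [0.1, -0.7, -0.2]
opening: 0.998
```

Request:
apply_moves(
  increments=[
    [[-6.0,-0.9,-0.4],[0,-7.3,0],9.5],
    [[-6.0,-0.9,-0.2],[0,-7.3,0],9.5],
    [[-5.9,-0.9,-0.1],[0,-7.3,0],9.5],
    [[-5.8,-0.9,0],[0,-7.3,0],9.5],
    [[-5.7,-0.9,0.2],[0,-7.3,0],9.5],
  ],
)

```text
t: 2.3
eef_pos: [522.6, -119.7, 305.6]
tcp_rot: [-1.57, -0.0, -1.532]
ft_force: [0.4, -0.8, 0.1]
opening: 1.0
```

```bash
python3 - <<'E'
from h import *
st=rp(); p=read_camera('wrist'); st=readout.state()
save(p,'w1')
show(p,['square','brace','corner','pin_top','frame','upright_end'],st)
plan([480,240,300],-20,10,polar=True)
E
```

```text
t 2.3 p [ 522.6 -119.7  305.6] x -87.78 ydown [ 0. -0. -1.] F [ 0.4 -0.8  0.1] M [-0.1 -0.1 -0. ] op 95.0 j [-0.3  0.3  1.6  0.   1.2 -0.4]
mark_of square 0.58 [ 567.8 -124.4   -0.2] px [314.5 166.2]
mark_of brace 0.97 [ 509.5 -205.7   13.2] px [268.6 224.5]
[[[-3.63,0.05,0.85],[-0.0,-6.8,0.0],9.5],[[-3.58,0.05,1.02],[-0.0,-6.8,0.0],9.5],[[-3.52,0.05,1.2],[-0.0,-6.8,0.0],9.5],[[-3.47,0.05,1.37],[-0.0,-6.9,0.0],9.5],[[-3.39,0.05,1.54],[-0.0,-6.8,0.0],9.5]]
[[[-3.31,0.05,1.71],[-0.0,-6.8,0.0],9.5],[[-3.22,0.05,1.87],[-0.0,-6.8,0.0],9.5],[[-3.12,0.05,2.03],[-0.0,-6.8,0.0],9.5],[[-3.02,0.05,2.18],[-0.0,-6.8,0.0],9.5],[[-2.92,0.05,2.32],[-0.0,-6.9,0.0],9.5]]
```

```bash
python3 - <<'E'
from h import *
plan([500,150,300],-45,5,polar=True)
E
```

```text
[[[-5.52,0.1,0.89],[-0.0,-8.6,0.0],9.5],[[-5.45,0.1,1.13],[-0.0,-8.7,0.0],9.5],[[-5.35,0.1,1.38],[-0.0,-8.6,0.0],9.5],[[-5.26,0.1,1.61],[-0.0,-8.6,0.0],9.5],[[-5.16,0.1,1.84],[-0.0,-8.7,0.0],9.5]]
```

View pics/w1.png

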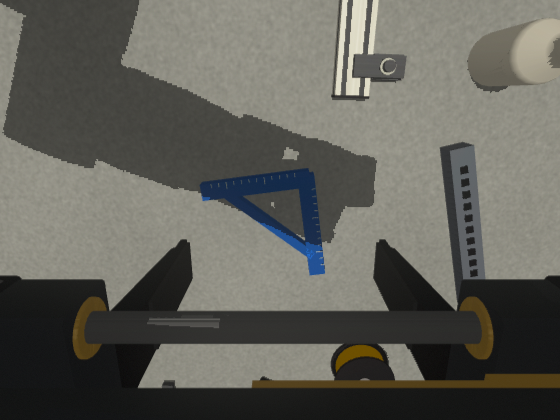

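The wrist view shows the large square (heel ~310,170, leg ends 202,190 and 318,273), the rail end at (350,97) and the grey spare upright at (462,200). Next I look over the frame.

Request:
apply_moves(
  increments=[
    [[-5.5,0.1,0.9],[0,-8.6,0],9.5],
    [[-5.5,0.1,1.1],[0,-8.6,0],9.5],
    [[-5.4,0.1,1.4],[0,-8.6,0],9.5],
    [[-5.3,0.1,1.6],[0,-8.6,0],9.5],
    [[-5.2,0.1,1.8],[0,-8.6,0],9.5],
  ],
)

```text
t: 3.28
eef_pos: [500.6, 148.7, 297.6]
tcp_rot: [-1.573, 0.001, -0.786]
ft_force: [-0.9, 0.2, 0.4]
opening: 1.0
```

```bash
python3 - <<'E'
from h import *
st=rp(); p=read_camera('wrist'); st=readout.state()
save(p,'w2'); np.savez('w2.npz',img=p['img'],pos=st['eef_pos'],rot=st['tcp_rot'])
show(p,['corner','pin_top','frame','upright_end','mallet','mallet_grip','mallet_head'],st)
plan([430,400,280],-14,10,polar=True)
E
```

```text
t 3.27 p [500.6 148.7 297.6] x -45.01 ydown [-0. -0. -1.] F [-0.9  0.2  0.4] M [ 0.  -0.2  0. ] op 95.0 j [ 0.2  0.3  1.7 -0.   1.2 -0.6]
mark_of corner 0.9 [573.7 150.4  -3.2] px [320.  198.8]
mark_of pin_top 0.51 [595.5 172.   49.8] px [349.4 211.3]
mark_of frame 0.85 [601.9 166.   -0.8] px [342.6 205.8]
mark_of upright_end 0.83 [358.3 143.9  27.6] px [192.4  82.7]
mark_of mallet 0.85 [488.5 397.8   7. ] px [429.1   5.1]
[[[-1.88,0.18,1.69],[0.1,-3.1,-0.0],9.5],[[-1.89,0.18,1.72],[-0.0,-3.2,-0.0],9.5],[[-1.9,0.18,1.74],[-0.0,-3.1,-0.0],9.5],[[-1.91,0.18,1.78],[-0.0,-3.1,-0.0],9.5],[[-1.93,0.18,1.81],[-0.0,-3.2,-0.0],9.5]]
[[[-1.93,0.18,1.84],[-0.0,-3.1,-0.0],9.5],[[-1.95,0.19,1.87],[-0.0,-3.1,-0.0],9.5],[[-1.96,0.18,1.9],[-0.0,-3.2,-0.0],9.5],[[-1.97,0.18,1.93],[-0.0,-3.1,-0.0],9.5],[[-1.98,0.18,1.97],[-0.0,-3.1,-0.0],9.5]]
```

View pics/w2.png

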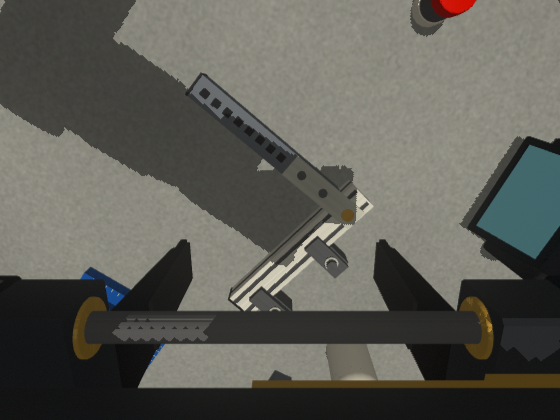

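Pin's brass head at (347,214), upright free end ~(200,82), rail running from (368,205) to (238,300), and the red mallet head at the top edge (450,8). On to the mallet.

Request:
apply_moves(
  increments=[
    [[-3.8,0.4,3.4],[0,-6.2,0],9.5],
    [[-3.8,0.4,3.5],[0,-6.2,0],9.5],
    [[-3.9,0.4,3.7],[0,-6.2,0],9.5],
    [[-3.9,0.4,3.8],[0,-6.2,0],9.5],
    [[-3.9,0.4,3.9],[0,-6.2,0],9.5],
  ],
)

```text
t: 4.3
eef_pos: [442.6, 401.7, 277.2]
tcp_rot: [-1.572, -0.0, -0.253]
ft_force: [-0.1, -0.0, 0.5]
opening: 1.003
```

```bash
python3 - <<'E'
from h import *
st=rp(); p=read_camera('wrist'); st=readout.state()
save(p,'w3')
show(p,['mallet','mallet_grip','mallet_head'],st)
hsv=cv2.cvtColor(p['img'],cv2.COLOR_RGB2HSV)
red=((hsv[...,0]<8)|(hsv[...,0]>172))&(hsv[...,1]>170)&(hsv[...,2]>90)
n,l,s,c=cv2.connectedComponentsWithStats(red.astype(np.uint8))
for i in np.argsort(-s[1:,4])[:3]+1: print('red',s[i],c[i],unproj(p,c[i],78,st))
# pin from w2
z=np.load('w2.npz'); s2=dict(eef_pos=z['pos'],tcp_rot=z['rot'])
for uv in [(347,214)]: print('pin',unproj(p,uv,46,s2))
E
```

```text
t 4.3 p [442.6 401.7 277.2] x -14.52 ydown [ 0. -0. -1.] F [-0.1 -0.   0.5] M [ 0.1 -0.2  0. ] op 95.3 j [ 0.6  0.4  1.5 -0.   1.2 -0.7]
mark_of mallet 0.61 [491.7 397.3   3.4] px [285.8 202.2]
mark_of mallet_grip 0.65 [453.3 410.2  37.4] px [288.9 177.4]
mark_of mallet_head 0.61 [492.5 396.9  34.4] px [285.9 210.4]
red [269 201  36  38 998] [286.7 220.6] [490. 398.  78.]
pin [597.3 167.   46. ]
```

View pics/w3.png

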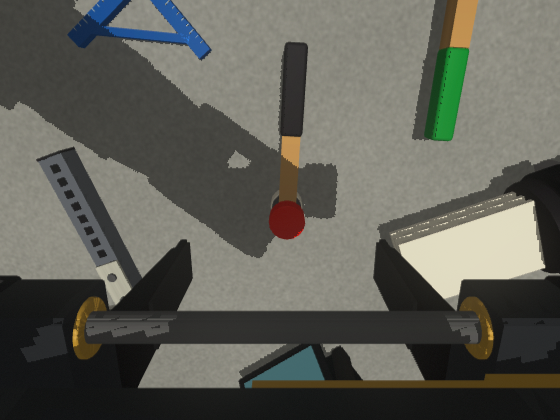

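Red mallet head at (287,220), wooden handle (289,165), black grip end (296,43). The green look-alike is at the right (445,90). I compute the handle's line and descend.

```bash
python3 - <<'E'
from h import *
st=rp(); p=read_camera('wrist'); st=readout.state()
a=unproj(p,(296,44),51,st); b=unproj(p,(289.5,165),52,st); h=unproj(p,(286.7,220.6),78,st)
print(a,b,h)
for q in (a,b): d=h-q; print(np.degrees(np.arctan2(d[1],d[0])),np.hypot(d[0],d[1]))
d=(h-a)[:2]; d/=np.linalg.norm(d); yaw=np.degrees(np.arctan2(d[1],d[0])); g=h[:2]-41*d; print('grip',g,yaw)
plan([*g,150],yaw,3); plan([*g,20],yaw,6)
E
```

```text
t 4.5 p [442.4 400.9 277.1] x -14.6 ydown [-0. -0. -1.] F [ 1.5 -0.2  0.3] M [ 0.1 -0.2  0. ] op 94.8 j [ 0.6  0.4  1.6 -0.   1.2 -0.7]
[321.5 445.6  51. ] [440.1 408.4  52. ] [493.7 391.1  78. ]
-17.567675817144174 180.57371141739014
-17.922154249075604 56.333891946425744
grip [454.6 403.5] -17.567675817144174
[[[0.35,4.24,0.21],[0.1,1.0,0.0],9.5],[[0.35,4.25,0.21],[-0.0,0.9,0.0],9.5],[[0.34,4.24,0.21],[-0.0,1.0,0.0],9.5]]
[[[0.17,4.29,0.11],[0.1,0.5,0.0],9.5],[[0.18,4.29,0.1],[-0.0,0.5,0.0],9.5],[[0.17,4.29,0.1],[-0.0,0.4,0.0],9.5],[[0.17,4.29,0.11],[-0.0,0.5,0.0],9.5],[[0.17,4.29,0.1],[-0.0,0.5,0.0],9.5]]
[[[0.17,4.28,0.11],[-0.0,0.5,0.0],9.5]]
```

```bash
cat >> h.py <<'E'
def redhead(p,st):
    hsv=cv2.cvtColor(p['img'],cv2.COLOR_RGB2HSV)
    red=((hsv[...,0]<8)|(hsv[...,0]>172))&(hsv[...,1]>170)&(hsv[...,2]>90)
    n,l,s,c=cv2.connectedComponentsWithStats(red.astype(np.uint8)); i=np.argmax(s[1:,4])+1
    return c[i],unproj(p,c[i],78,st)
E
python3 - <<'E'
from h import *
st=rp(); p=read_camera('wrist'); save(p,'w4')
print(redhead(p,st))
show(p,['mallet','mallet_grip','mallet_head'],st)
hsv=cv2.cvtColor(p['img'],cv2.COLOR_RGB2HSV)
w=(hsv[...,0]>8)&(hsv[...,0]<22)&(hsv[...,1]>90); w[:, :240]=0; w[:,340:]=0; w[240:]=0
n,l,s,c=cv2.connectedComponentsWithStats(w.astype(np.uint8)); i=np.argmax(s[1:,4])+1; print('wood',s[i],c[i],unproj(p,c[i],52,st))
k=p['img'].max(2)<55; k[:,:270]=0;k[:,320:]=0;k[145:]=0
n,l,s,c=cv2.connectedComponentsWithStats(k.astype(np.uint8)); i=np.argmax(s[1:,4])+1; print('grip',s[i],c[i],unproj(p,c[i],51,st))
E
```

```text
t 4.55 p [442.8 400.2 277.3] x -14.67 ydown [ 0. -0. -1.] F [-0.6  0.7 -0.8] M [ 0.1 -0.2  0. ] op 95.1 j [ 0.6  0.4  1.6 -0.   1.2 -0.7]
(array([288.1, 220. ]), array([493.4, 392.7,  78. ]))
mark_of mallet 0.62 [493.9 390.3   1.8] px [285.5 200.7]
mark_of mallet_grip 0.75 [455.6 402.9  38.6] px [288.  176.7]
mark_of mallet_head 0.6 [496.1 390.6  39.2] px [286.5 211.5]
wood [ 280  135   22   67 1181] [290.2 167.2] [442.7 408.6  52. ]
grip [ 282   42   27   94 2098] [294.4  88. ] [362.3 433.7  51. ]
```

Request:
apply_moves(
  increments=[
    [[0.2,4.3,0.15],[0,0.6,0],9.5],
    [[0.2,4.3,0.15],[0,0.6,0],9.5],
    [[0.2,4.3,0.15],[0,0.6,0],9.5],
    [[0.2,4.3,0.15],[0,0.5,0],9.5],
    [[0.2,4.3,0.15],[0,0.5,0],9.5],
  ],
)

```text
t: 5.38
eef_pos: [460.7, 402.0, 62.0]
tcp_rot: [-1.563, -0.007, -0.316]
ft_force: [1.6, 0.4, 0.1]
opening: 1.004
```

```bash
python3 - <<'E'
from h import *
rp(); plan([454.5,404.3,20],-17.4,3)
E
```

```text
t 5.38 p [460.7 402.   62. ] x -18.09 ydown [ 0.  0. -1.] F [1.6 0.4 0.1] M [ 0.1 -0.2  0. ] op 95.4 j [ 0.6  0.7  1.7 -0.   0.7 -0.6]
[[[-0.23,1.4,-0.0],[-0.5,-0.2,0.4],9.5],[[-0.22,1.4,0.01],[0.0,-0.3,0.0],9.5],[[-0.22,1.4,0.01],[0.0,-0.2,0.0],9.5]]
```

Request:
apply_moves(
  increments=[
    [[-0.25,1.4,0],[-0.5,-0.2,0.4],9.5],
    [[-0.2,1.4,0],[0,-0.2,0],9.5],
    [[-0.2,1.3,0],[0,0,0],6.0],
    [[0,0,0],[0,0,0],3.0],
    [[0,0,0],[0,0,0],0],
  ],
)

```text
t: 6.0
eef_pos: [455.5, 403.3, 20.2]
tcp_rot: [-1.572, -0.0, -0.31]
ft_force: [-0.5, 0.3, -0.0]
opening: 0.737
```

Request:
apply_moves(
  increments=[
    [[0,0,0],[0,0,0],0],
    [[0,0,0],[0,0,0],0],
    [[0,0,0],[0,0,0],0],
    [[0,0,0],[0,0,0],0],
    [[0,0,0],[0,0,0],0],
  ],
)

```text
t: 6.62
eef_pos: [456.1, 403.8, 21.9]
tcp_rot: [-1.569, -0.002, -0.31]
ft_force: [-0.8, 2.0, -0.1]
opening: 0.214
```

```bash
python3 - <<'E'
from h import *
st=rp(); p=read_camera('wrist'); save(p,'w5')
print(redhead(p,st))
E
```

```text
t 6.62 p [456.1 403.8  21.9] x -17.77 ydown [ 0.  0. -1.] F [-0.8  2.  -0.1] M [ 0.4 -0.1  0. ] op 20.3 j [ 0.6  0.7  1.8 -0.   0.7 -0.6]
(array([282.6, 362.3]), array([471.8, 398.5,  78. ]))
```

Gripped at 20 mm opening, which is the wood width. I lift and go to a viewpoint beside the pin.

Request:
apply_moves(
  increments=[
    [[0,-1.5,0],[0,0,0],0],
    [[0,-3,0],[0,0,0],0],
    [[0,-4,0],[0,0,0],0],
    [[0,-4,0],[0,0,0],0],
    [[0,-1,0],[0,0,0],0],
  ],
)

```text
t: 7.3
eef_pos: [454.6, 402.8, 161.6]
tcp_rot: [-1.573, 0.001, -0.31]
ft_force: [-0.1, 0.6, -4.1]
opening: 0.209
```

```bash
python3 - <<'E'
from h import *
st=rp(); p=read_camera('wrist'); print(redhead(p,st)[0])
plan([560,239,150],-17.8,5,op=0)
E
```

```text
t 7.3 p [454.6 402.8 161.6] x -17.78 ydown [-0. -0. -1.] F [-0.1  0.6 -4.1] M [ 0.1 -0.  -0. ] op 19.8 j [ 0.6  0.5  1.7 -0.   1.  -0.6]
[282.5 362.3]
[[[3.01,0.23,-2.47],[0.2,0.0,-0.1],0],[[3.01,0.23,-2.48],[-0.0,0.0,0.0],0],[[3.01,0.23,-2.47],[-0.0,0.0,0.0],0],[[3.01,0.23,-2.48],[-0.0,0.0,0.0],0],[[3.01,0.23,-2.47],[-0.0,0.0,0.0],0]]
```

Request:
apply_moves(
  increments=[
    [[3.5,0.2,-2.8],[0,0,0],0],
    [[3.5,0.2,-2.8],[0,0,0],0],
    [[3.5,0.2,-2.8],[0,0,0],0],
    [[3.0,0.2,-2.5],[0,0,0],0],
    [[0,0,0],[0,0,0],0],
  ],
)

```text
t: 7.98
eef_pos: [549.2, 252.7, 145.9]
tcp_rot: [-1.58, 0.01, -0.309]
ft_force: [-0.4, 0.9, -3.3]
opening: 0.211
```

```bash
cat >> h.py <<'E'
def draw(p,fr,st,name,crop=None,s=1):
    """overlay of frame (x,y,yawdeg), as check"""
    x,y,a=fr; a=np.radians(a); im=p['img'].copy()
    f=lambda u,v,z:(x+u*np.cos(a)-v*np.sin(a),y+u*np.sin(a)+v*np.cos(a),z)
    L=[(f(-20,30,30),f(-20,-200,30)),(f(20,30,30),f(20,-200,30)),(f(-20,30,30),f(20,30,30)),(f(-20,-200,30),f(20,-200,30))]
    for A,B in L: cv2.line(im,*[tuple(int(v) for v in proj(p,q,st)) for q in (A,B)],(255,0,255),1)
    q=dict(p); q['img']=im; save(q,name,crop,s)
E
python3 - <<'E'
from h import *
st=rp(); p=read_camera('wrist'); st=rp(); p=read_camera('wrist'); save(p,'w6')
show(p,['pin_top','corner','frame','upright_end'],st)
hsv=cv2.cvtColor(p['img'],cv2.COLOR_RGB2HSV)
w=(hsv[...,0]>8)&(hsv[...,0]<25)&(hsv[...,1]>100); w[300:]=0
n,l,s,c=cv2.connectedComponentsWithStats(w.astype(np.uint8))
for i in np.argsort(-s[1:,4])[:4]+1: print(s[i],c[i],unproj(p,c[i],46,st))
b=read_camera('top'); show(b,['pin_top','corner','frame','upright_end'])
E
```

```text
t 7.97 p [549.2 252.7 145.9] x -17.69 ydown [-0. -0. -1.] F [-0.4  0.9 -3.3] M [ 0.1 -0.1 -0.1] op 20.0 j [ 0.3  0.5  1.7 -0.   0.9 -0.9]
t 8.03 p [548.4 253.7 145.9] x -17.64 ydown [-0. -0. -1.] F [-0.5 -0.6 -3.8] M [ 0.1 -0.1 -0.1] op 20.0 j [ 0.3  0.5  1.7 -0.   0.9 -0.9]
mark_of corner 0.73 [579.7 145.8   0.3] px [186.7 252.1]
mark_of corner 0.59 [602.1 157.3  -0.9] px [206.5 268.5]
mark_of corner 0.38 [588.8 241.9 161.8] px [284.5 347.3]
mark_of frame 0.69 [604.4 159.1  -1.4] px [209.2 269.8]
mark_of frame 0.48 [580.8 145.1  -0.3] px [186.5 253. ]
mark_of upright_end 0.59 [361.  139.3  31.3] px [52.1  3.9]
[ 258  178   50  122 5788] [282.3 238.2] [576.  243.6  46. ]
[237 296   7   4  20] [239.6 297.9] [617.1 192.3  46. ]
[323 296   6   4  20] [325.7 297.8] [638.8 262.2  46. ]
mark_of pin_top 0.5 [775.9  11.3   6.9] px [275.6 138.6]
mark_of corner 0.7 [580.3 146.5   2.6] px [244.  184.4]
mark_of frame 0.62 [597.7 161.   -2.3] px [240.6 180.6]
mark_of upright_end 0.7 [362.7 140.3  27.5] px [245.2 235.8]
```

View pics/w6.png

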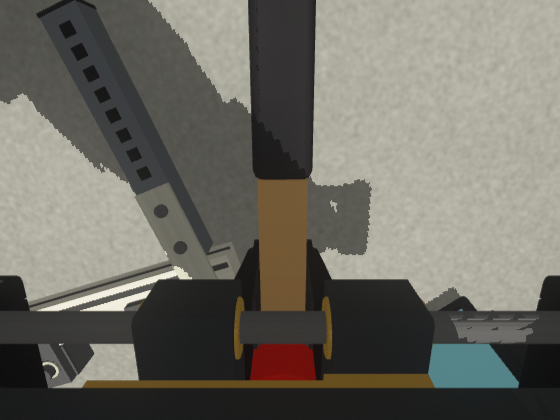

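The pin is hidden by the finger here; the plate holes at (161,211) and (180,247) point to it, and the rail end is at (232,243). I go back to the w2 view with the right pose and enlarge it.

```bash
python3 - <<'E'
from h import *
p=read_camera('wrist'); z=np.load('w2.npz'); p=dict(p); p['img']=z['img']
pre=dict(eef_pos=np.array([500.6,148.7,297.6]),tcp_rot=np.array([-1.573,.001,-.7856])); post=dict(eef_pos=z['pos'],tcp_rot=z['rot']); print(post)
for s in (pre,post): print(unproj(p,(347,214),46,s))
draw(p,(599,162,0),pre,'w2o',(180,60,400,330),3) if 0 else draw(p,(599,162,0),pre,'w2o',(180,65,400,325),2.3)
E
```

```text
{'eef_pos': array([498.4, 153.2, 297.6]), 'tcp_rot': array([-1.6,  0. , -0.8])}
[599.8 161.   46. ]
[597.3 167.   46. ]
```

View pics/w2o.png

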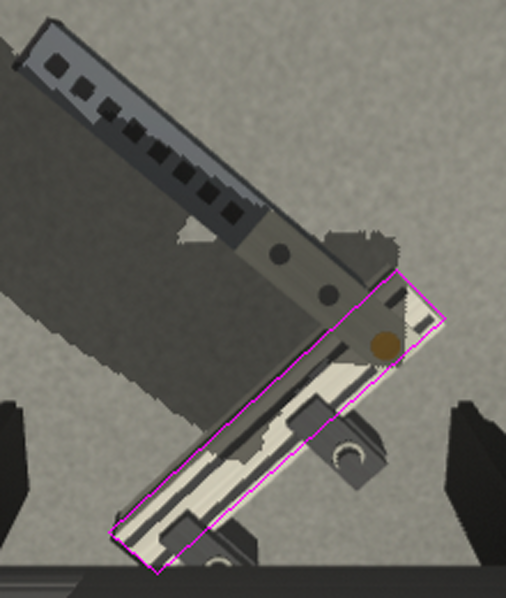

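Overlay of the frame at (599,162, yaw 0) matches the rail edges and the brass head (crop px 385,345), so the pin is about (600,161). I bring the mallet head over it.

```bash
python3 - <<'E'
from h import *
rp(); plan([562.6,173,95],-17.7,4,op=0)
E
```

```text
t 8.57 p [548.6 255.3 147.9] x -17.48 ydown [-0. -0. -1.] F [ 0.4  0.3 -3.7] M [ 0.1 -0.1  0. ] op 20.1 j [ 0.3  0.5  1.7 -0.   0.9 -0.9]
[[[0.96,1.33,-1.85],[0.4,0.1,-0.4],0],[[0.96,1.32,-1.85],[0.0,0.0,-0.0],0],[[0.96,1.33,-1.86],[0.0,0.1,-0.0],0],[[0.96,1.32,-1.85],[0.0,0.0,-0.0],0]]
```

Request:
apply_moves(
  increments=[
    [[0.95,1.3,-1.9],[0.4,0.1,-0.4],0],
    [[0.95,1.3,-1.9],[0,0,0],0],
    [[0.95,1.3,-1.9],[0,0,0],0],
    [[0.95,1.3,-1.8],[0,0,0],0],
    [[0,0,0],[0,0,0],0],
  ],
)

```text
t: 9.2
eef_pos: [562.9, 168.7, 93.8]
tcp_rot: [-1.571, -0.0, -0.307]
ft_force: [0.7, 0.8, -4.1]
opening: 0.211
```

```bash
python3 - <<'E'
from h import *
rp(); plan([562.6,173,78],-17.7,2,op=0)
E
```

```text
t 9.2 p [562.9 168.7  93.8] x -17.57 ydown [ 0.  0. -1.] F [ 0.7  0.8 -4.1] M [ 0.1 -0.1  0. ] op 20.0 j [ 0.2  0.6  1.8  0.   0.8 -1.1]
[[[-0.08,0.79,0.2],[-0.0,0.1,0.0],0],[[-0.08,0.79,0.2],[-0.0,0.0,0.0],0]]
```

Request:
apply_moves(
  increments=[
    [[-0.1,0.8,0.2],[0,0,0],0],
    [[-0.1,0.7,0.2],[0,0,0],0],
    [[0,0.5,0],[0,0,0],0],
    [[0,0.3,0],[0,0,0],0],
    [[0,0.3,0],[0,0,0],0],
  ],
)

```text
t: 9.82
eef_pos: [562.5, 175.0, 67.0]
tcp_rot: [-1.57, -0.001, -0.305]
ft_force: [-2.6, -1.2, 4.3]
opening: 0.212
```

```bash
python3 - <<'E'
from h import *
rp(); p=read_camera('wrist'); print(redhead(p,readout.state())[0])
E
```

```text
t 9.82 p [562.5 175.   67. ] x -17.48 ydown [ 0.  0. -1.] F [-2.6 -1.2  4.3] M [-0.3  0.2 -0.1] op 20.1 j [ 0.2  0.6  1.8  0.   0.7 -1.1]
[282.6 362.3]
```

Request:
apply_moves(
  increments=[
    [[0,0.3,0],[0,0,0],0],
    [[0,0.3,0],[0,0,0],0],
    [[0,0.3,0],[0,0,0],0],
    [[0,0.3,0],[0,0,0],0],
    [[0,0.3,0],[0,0,0],0],
  ],
)

```text
t: 10.5
eef_pos: [561.5, 175.5, 54.7]
tcp_rot: [-1.569, -0.001, -0.305]
ft_force: [-10.6, 0.5, 17.5]
opening: 0.209
```

```bash
python3 - <<'E'
from h import *
rp(); p=read_camera('wrist'); print(redhead(p,readout.state())[0]); save(p,'w7')
E
```

```text
t 10.5 p [561.5 175.5  54.7] x -17.49 ydown [ 0.  0. -1.] F [-10.6   0.5  17.5] M [-0.2  1.2 -0.1] op 19.9 j [ 0.2  0.6  1.8  0.   0.7 -1.1]
[282.6 362.2]
```

```bash
python3 - <<'E'
from h import *
for n in ('w6','w7'):
    im=cv2.imread(f'pics/{n}.png'); hsv=cv2.cvtColor(im,cv2.COLOR_BGR2HSV)
    w=(hsv[...,0]>8)&(hsv[...,0]<25)&(hsv[...,1]>100); w[300:]=0
    N,l,s,c=cv2.connectedComponentsWithStats(w.astype(np.uint8)); i=np.argmax(s[1:,4])+1; print(n,s[i],c[i])
    print(np.unique(l[190]==i,return_counts=True)[1],[ (np.where(l[r]==i)[0][[0,-1]]) for r in (200,290)])
rp()
E
```

```text
w6 [ 258  178   50  122 5788] [282.3 238.2]
[511  49] [array([258, 306]), array([260, 305])]
w7 [ 259  170   49  130 6167] [282.6 234.3]
[511  49] [array([259, 306]), array([260, 305])]
t 10.55 p [561.5 175.5  54.5] x -17.49 ydown [ 0.  0. -1.] F [-9.5  0.4 16.7] M [-0.1  1.1 -0.1] op 20.1 j [ 0.2  0.6  1.8  0.   0.7 -1.1]
```

The force held at 20 N net, well over the 8 N the pin needs, and the mallet tilted slightly in the grip. I lift and look at the tilt and the pin.

Request:
apply_moves(
  increments=[
    [[0,-2,0],[0,0,0],0],
    [[0,-4,0],[0,0,0],0],
    [[-1,-4,3],[0,0,0],0],
    [[-3.5,-1,4.5],[0,0,0],0],
    [[-2,0,3],[0,0,0],0],
  ],
)

```text
t: 11.18
eef_pos: [531.8, 296.0, 165.4]
tcp_rot: [-1.568, -0.0, -0.31]
ft_force: [0.4, -0.5, -3.7]
opening: 0.206
```

```bash
python3 - <<'E'
from h import *
st=rp(); p=read_camera('wrist'); st=rp(); p=read_camera('wrist');save(p,'w8')
print(proj(p,(600,161,38),st),proj(p,(600,161,48),st))
show(p,['pin_top','corner','mallet','mallet_head','mallet_grip'],st)
E
```

```text
t 11.18 p [531.8 296.  165.4] x -17.78 ydown [ 0.  0. -1.] F [ 0.4 -0.5 -3.7] M [ 0.1 -0.   0. ] op 19.6 j [ 0.4  0.5  1.7  0.   1.  -0.9]
t 11.22 p [530.9 299.2 165.2] x -17.69 ydown [ 0.  0. -1.] F [-2.5  2.9 -3.7] M [0.2 0.1 0. ] op 19.9 j [ 0.4  0.5  1.7  0.   1.  -0.9]
[164.9 303.2] [161.6 309.3]
mark_of corner 0.96 [581.2 144.1   0.1] px [153.9 271.9]
mark_of mallet 0.63 [571.2 283.1 152.5] px [277.6 315.9]
mark_of mallet_head 0.66 [569.6 283.4 187.4] px [276.5 355.1]
mark_of mallet_grip 0.82 [530.9 302.3 182.9] px [289.4 273.1]
```

View pics/w8.png

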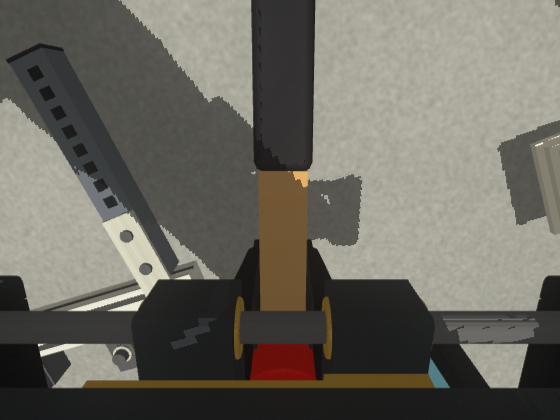

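```bash
python3 - <<'E'
from h import *
p=read_camera('wrist'); st=rp()
Mi=np.linalg.inv(np.array(p['mount'])); f=210/np.tan(np.radians(p['vfov']/2))
for th in range(-2,14,2):
    t=np.radians(th); out=[]
    for (a,b) in ((-51,13),(-51,12)):
        X=a*np.cos(t)-b*np.sin(t); up=a*np.sin(t)+b*np.cos(t)   # head up by th
        q=Mi@np.array([X,-18.8-3-up+0,0,1]); out.append((p['cy']+f*q[1]/q[2]).round(1))
    print(th,out)
plan([455,404,80],-17.7,4,op=0)
E
```

```text
t 11.57 p [532.6 293.2 164.5] x -17.87 ydown [-0.  0. -1.] F [-0.1 -0.4 -3.5] M [ 0.1 -0.1  0. ] op 19.8 j [ 0.4  0.5  1.7  0.   1.  -0.9]
-2 [np.float64(180.0), np.float64(179.3)]
0 [np.float64(177.7), np.float64(177.1)]
2 [np.float64(175.6), np.float64(175.1)]
4 [np.float64(173.7), np.float64(173.3)]
6 [np.float64(172.0), np.float64(171.7)]
8 [np.float64(170.5), np.float64(170.3)]
10 [np.float64(169.1), np.float64(169.0)]
12 [np.float64(168.0), np.float64(168.0)]
[[[-2.69,2.12,2.04],[-0.0,-0.0,-0.1],0],[[-2.7,2.11,2.04],[-0.0,-0.1,0.0],0],[[-2.7,2.11,2.04],[-0.0,-0.0,0.0],0],[[-2.69,2.11,2.05],[-0.0,-0.1,0.0],0]]
```

```bash
cat >> h.py <<'E'
def plan2(pos,yaw,pitch,n,op=0):
    from scipy.spatial.transform import Slerp
    st=readout.state(); p=np.array(st['eef_pos']); q=R.from_euler('xyz',st['tcp_rot']); pos=np.array(pos,float)
    tq=rot(np.radians(yaw))*R.from_rotvec([0,0,np.radians(pitch)]); S=Slerp([0,1],R.concatenate([q,tq])); cp,cq=p,q; rows=[]
    for i in range(1,n+1):
        t=p+i/n*(pos-p); d=np.round(cq.inv().apply(t-cp)/10,2); w=np.round(np.degrees((cq.inv()*S(i/n)).as_rotvec()),1)
        rows.append([d.tolist(),w.tolist(),op]); cp=cp+cq.apply(d*10); cq=cq*R.from_rotvec(np.radians(w))
    for i in range(0,n,5): print(str(rows[i:i+5]).replace(' ',''))
E
python3 -c "
from h import *
plan2([455,404,70],-17.7,8.5,4)"
```

```text
[[[-2.69,2.37,2.04],[-0.0,-0.0,2.1],0],[[-2.61,2.46,2.04],[-0.0,-0.1,2.1],0],[[-2.51,2.56,2.04],[-0.0,-0.0,2.1],0],[[-2.42,2.65,2.05],[-0.1,-0.1,2.1],0]]
```

Request:
apply_moves(
  increments=[
    [[-2.7,2.4,2.0],[0,0,2.1],0],
    [[-2.6,2.4,2.0],[0,0,2.1],0],
    [[-2.5,2.5,2.0],[0,0,2.1],0],
    [[-2.4,2.5,2.0],[0,0,2.1],0],
    [[0,0,0],[0,0,0],0],
  ],
)

```text
t: 12.2
eef_pos: [456.7, 401.6, 69.6]
tcp_rot: [-1.569, 0.15, -0.319]
ft_force: [0.2, -0.9, -2.8]
opening: 0.208
```

```bash
python3 -c "
from h import *
rp();plan2([455,404,32],-17.7,8.5,4)"
```

```text
t 12.2 p [456.7 401.6  69.6] x -18.3 ydown [-0.1  0.  -1. ] F [ 0.2 -0.9 -2.8] M [ 0.  -0.3 -0. ] op 19.7 j [ 0.6  0.7  1.7  0.1  0.9 -0.8]
[[[0.08,0.94,0.04],[-0.0,-0.1,-0.0],0],[[0.08,0.94,0.05],[-0.1,-0.2,-0.0],0],[[0.09,0.94,0.04],[-0.0,-0.1,-0.1],0],[[0.08,0.94,0.04],[-0.1,-0.2,0.0],0]]
```

Request:
apply_moves(
  increments=[
    [[0.1,1.0,0],[0,-0.1,0],0],
    [[0.1,1.0,0],[0,0,0],0],
    [[0.1,1.0,0],[0,0,0],0],
    [[0.1,0.8,0],[0,0,0],0],
    [[0,0.4,0],[0,0,0],0],
  ],
)

```text
t: 12.82
eef_pos: [457.2, 400.2, 26.1]
tcp_rot: [-1.567, 0.147, -0.32]
ft_force: [-0.3, -0.8, -3.3]
opening: 0.208
```

```bash
python3 -c "
from h import *
rp()"
```

```text
t 12.82 p [457.2 400.2  26.1] x -18.36 ydown [-0.1  0.  -1. ] F [-0.3 -0.8 -3.3] M [ 0.  -0.2  0.1] op 19.7 j [ 0.6  0.7  1.7  0.2  0.8 -0.8]
```

Request:
apply_moves(
  increments=[
    [[0,0.2,0],[0,0,0],0],
    [[0,0.2,0],[0,0,0],0],
    [[0,0.2,0],[0,0,0],0],
    [[0,0.1,0],[0,0,0],0],
    [[0,0,0],[0,0,0],0],
  ],
)

```text
t: 13.45
eef_pos: [455.9, 401.0, 21.9]
tcp_rot: [-1.566, 0.147, -0.32]
ft_force: [0.7, 0.1, -3.0]
opening: 0.206
```

```bash
python3 -c "
from h import *
rp()"
```

```text
t 13.45 p [455.9 401.   21.9] x -18.33 ydown [-0.1  0.1 -1. ] F [ 0.7  0.1 -3. ] M [ 0.  -0.3 -0. ] op 19.6 j [ 0.6  0.7  1.7  0.2  0.8 -0.8]
```

Request:
apply_moves(
  increments=[
    [[0,0.2,0],[0,0,0],0],
    [[0,0.1,0],[0,0,0],0],
    [[0,0.1,0],[0,0,0],0],
    [[0,0.1,0],[0,0,0],0],
    [[0,0,0],[0,0,0],0],
  ],
)

```text
t: 14.08
eef_pos: [455.2, 401.5, 20.3]
tcp_rot: [-1.565, 0.146, -0.319]
ft_force: [0.3, -0.2, -3.0]
opening: 0.209
```

Request:
apply_moves(
  increments=[
    [[0,0.2,0],[0,0,0],0],
    [[0,0.2,0],[0,0,0],0],
    [[0,0.2,0],[0,0,0],0],
    [[0,0.2,0],[0,0,0],0],
    [[0,0.2,0],[0,0,0],0],
  ],
)

```text
t: 14.7
eef_pos: [453.6, 402.3, 17.7]
tcp_rot: [-1.562, 0.146, -0.318]
ft_force: [-5.5, -5.9, 20.0]
opening: 0.208
```

Contact at 23 N. I ease off a touch and open.

Request:
apply_moves(
  increments=[
    [[0,-0.2,0],[0,0,0],0],
    [[0,0,0],[0,0,0],2.6],
    [[0,0,0],[0,0,0],4.0],
    [[0,0,0],[0,0,0],7.0],
    [[0,0,0],[0,0,0],7.0],
  ],
)

```text
t: 15.32
eef_pos: [454.3, 402.8, 19.4]
tcp_rot: [-1.561, 0.145, -0.317]
ft_force: [-0.2, 0.9, 0.2]
opening: 0.534
```

```bash
python3 -c "
from h import *
st=rp();p=read_camera('wrist');save(p,'w9')
im=p['img'];hsv=cv2.cvtColor(im,cv2.COLOR_RGB2HSV)
w=(hsv[...,0]>8)&(hsv[...,0]<25)&(hsv[...,1]>100); w[300:]=0
N,l,s,c=cv2.connectedComponentsWithStats(w.astype(np.uint8)); i=np.argmax(s[1:,4])+1; print(s[i],c[i])
b=read_camera('scene'); show(b,['mallet','mallet_head','mallet_grip'])
plan2([450,405,200],-17.7,0,4,op=9.5)"
```

```text
t 15.32 p [454.3 402.8  19.4] x -18.18 ydown [-0.1  0.1 -1. ] F [-0.2  0.9  0.2] M [ 0.1 -0.2  0. ] op 50.7 j [ 0.6  0.7  1.7  0.2  0.8 -0.8]
[ 259  170   49  130 6130] [283.1 234.5]
mark_of mallet 0.74 [279.8 634.   -0.3] px [456.9 214. ]
mark_of mallet 0.62 [498.4 390.8   1.5] px [373.2 252.1]
mark_of mallet_head 0.93 [277.5 632.9  37.8] px [460.3 207.2]
mark_of mallet_head 0.62 [493.4 389.8  39.8] px [375.2 245. ]
mark_of mallet_grip 0.85 [315.8 621.7  39.9] px [455.9 215.7]
mark_of mallet_grip 0.69 [456.8 406.4  35.9] px [382.2 237. ]
mark_of mallet_grip 0.26 [601.8 164.2  -0.7] px [296.1 263. ]
[[[-0.77,-4.45,0.06],[-0.1,-0.1,-2.1],9.5],[[-0.6,-4.47,0.06],[-0.2,-0.2,-2.0],9.5],[[-0.45,-4.49,0.04],[-0.1,-0.1,-2.1],9.5],[[-0.29,-4.51,0.04],[-0.2,-0.1,-2.1],9.5]]
```

Mallet stands where it was. I lift off and go to the frame for a look at the pin and upright.

Request:
apply_moves(
  increments=[
    [[-0.7,-4.4,0],[0,0,-2],9.5],
    [[-0.6,-4.5,0],[0,0,-2],9.5],
    [[-0.4,-4.5,0],[0,0,-2],9.5],
    [[-0.3,-5,0],[0,0,-2.1],9.5],
    [[0,-5,-1],[0,0,0],9.5],
  ],
)

```text
t: 16.2
eef_pos: [446.2, 391.4, 257.6]
tcp_rot: [-1.567, 0.003, -0.32]
ft_force: [0.5, -0.4, -1.1]
opening: 1.003
```

```bash
python3 -c "
from h import *
rp();plan2([500,150,290],-45,0,5,op=9.5)"
```

```text
t 16.2 p [446.2 391.4 257.6] x -18.31 ydown [-0.  0. -1.] F [ 0.5 -0.4 -1.1] M [ 0.1 -0.1 -0. ] op 95.3 j [ 0.6  0.4  1.6  0.   1.1 -0.7]
[[[2.54,-0.67,-4.24],[-0.0,5.3,-0.0],9.5],[[2.91,-0.67,-4.0],[-0.1,5.4,-0.1],9.5],[[3.28,-0.66,-3.7],[0.0,5.3,-0.0],9.5],[[3.61,-0.66,-3.38],[-0.0,5.4,-0.1],9.5],[[3.91,-0.65,-3.03],[-0.1,5.3,-0.0],9.5]]
```

Request:
apply_moves(
  increments=[
    [[2.8,-0.8,-4.9],[0,6.3,0],9.5],
    [[3.2,-0.8,-4.7],[0,6.3,0],9.5],
    [[3.6,-0.7,-4.2],[0,6.2,0],9.5],
    [[4.0,-0.7,-3.6],[0,6.2,0],9.5],
    [[0,0,0],[0,0,0],9.5],
  ],
)

```text
t: 16.82
eef_pos: [486.7, 166.7, 292.1]
tcp_rot: [-1.56, 0.001, -0.768]
ft_force: [-0.1, 0.7, 0.1]
opening: 0.999
```

```bash
python3 -c "
from h import *
for k in range(4): read_camera('top')
st=rp();p=read_camera('wrist');st2=rp()
np.savez('w10.npz',img=p['img'],pos=st['eef_pos'],rot=st['tcp_rot'])
draw(p,(600,161,0),st,'w10',(150,40,430,310),2.2)
show(p,['pin_top','corner','frame','upright_end'],st)
print(proj(p,(600,161,38),st),proj(p,(600,161,48),st))
plan([530,-130,250],-45,6,polar=True)"
```

```text
t 17.02 p [485.9 170.3 291.3] x -43.62 ydown [ 0.  0. -1.] F [0.  1.3 0.6] M [-0.  -0.2  0.1] op 94.7 j [ 0.2  0.2  1.7  0.   1.2 -0.6]
t 17.07 p [485.8 170.5 291.2] x -43.6 ydown [ 0.  0. -1.] F [-0.4  0.8 -1.1] M [ 0.1 -0.1  0. ] op 95.0 j [ 0.2  0.2  1.7  0.   1.2 -0.6]
mark_of pin_top 0.41 [603.2 162.3  41.5] px [340.3 236.3]
mark_of corner 0.9 [582.4 142.5   0.3] px [314.4 224. ]
mark_of frame 0.66 [603.6 157.   -0.9] px [332.5 227.2]
mark_of upright_end 0.97 [359.5 140.4  28.3] px [186. 103.]
mark_of upright_end 0.23 [495.2 388.6  39.1] px [433.   32.6]
[337.4 234.3] [338.7 237.3]
[[[4.58,0.66,-2.04],[-0.5,0.2,-0.1],9.5],[[4.4,0.68,-2.47],[-0.0,0.3,-0.0],9.5],[[4.21,0.69,-2.9],[-0.0,0.2,-0.0],9.5],[[3.95,0.68,-3.31],[-0.0,0.2,-0.0],9.5],[[3.65,0.69,-3.7],[-0.0,0.2,-0.0],9.5]]
[[[3.33,0.68,-4.07],[-0.0,0.3,-0.0],9.5]]
```

View pics/w10.png

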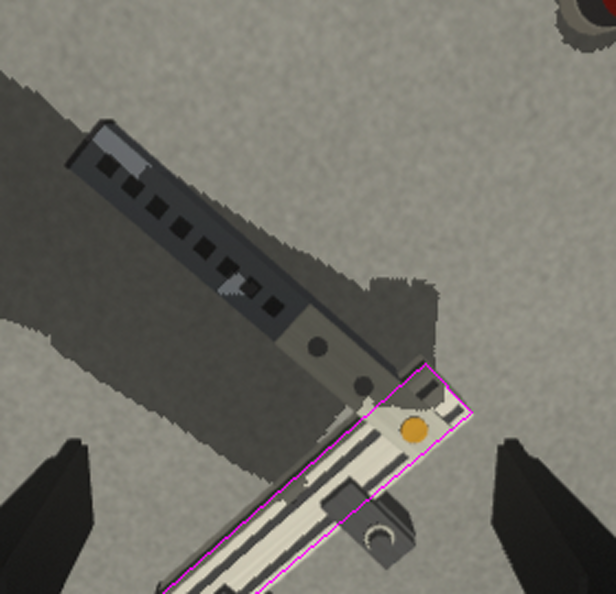

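Pin head at crop (414,430), seated flush on the plate; the frame overlay (600,161, yaw 0) fits the rail edges. Now the square.

```bash
python3 -c "
from h import *
plan2([485,-160,250],-45,0,6,op=9.5)"
```

```text
[[[3.79,0.64,-4.0],[-0.1,0.2,-0.0],9.5],[[3.8,0.65,-3.99],[-0.1,0.3,-0.0],9.5],[[3.82,0.66,-3.97],[-0.1,0.2,-0.1],9.5],[[3.84,0.67,-3.95],[-0.1,0.2,0.0],9.5],[[3.85,0.67,-3.94],[-0.1,0.2,0.0],9.5]]
[[[3.86,0.69,-3.92],[-0.0,0.3,-0.0],9.5]]
```

Request:
apply_moves(
  increments=[
    [[3.8,0.7,-4.0],[-0.1,0.2,0],9.5],
    [[3.8,0.7,-4.0],[-0.1,0.2,0],9.5],
    [[3.8,0.7,-4.0],[-0.1,0.2,0],9.5],
    [[3.8,0.7,-4.0],[-0.1,0.2,0],9.5],
    [[3.8,0.7,-4.0],[0,0.2,0],9.5],
  ],
)

```text
t: 17.9
eef_pos: [485.3, -107.7, 253.8]
tcp_rot: [-1.567, 0.001, -0.767]
ft_force: [1.0, -0.3, -0.3]
opening: 1.002
```

```bash
python3 -c "
from h import *
for k in range(6): read_camera('top')
st=rp();p=read_camera('wrist');st2=rp()
save(p,'w11',(100,20,460,290),2.2)
show(p,['square','brace','frame'],st)
hsv=cv2.cvtColor(p['img'],cv2.COLOR_RGB2HSV)
m=((hsv[...,0]>100)&(hsv[...,0]<125)&(hsv[...,1]>120)).astype(np.uint8)
N,l,s,c=cv2.connectedComponentsWithStats(m); i=np.argmax(s[1:,4])+1; print(s[i],c[i])
np.savez('w11.npz',img=p['img'],m=(l==i),pos=st['eef_pos'],rot=st['tcp_rot'])
"
```

```text
t 18.2 p [ 485.4 -105.4  254. ] x -43.97 ydown [ 0.  0. -1.] F [-0.3  0.7  0.6] M [ 0.1 -0.1 -0. ] op 95.0 j [-0.3  0.3  1.8  0.   1.1 -1.1]
t 18.25 p [ 485.4 -105.1  254.1] x -43.93 ydown [ 0.  0. -1.] F [ 0.4 -0.2  0.4] M [ 0.  -0.2  0. ] op 94.7 j [-0.3  0.3  1.8  0.   1.1 -1.1]
mark_of square 0.9 [ 568.3 -131.6   -2. ] px [312.3 225.3]
mark_of brace 0.79 [ 505.3 -210.1   12.2] px [231.6 236.4]
mark_of frame 0.92 [602.6 158.8  -0.7] px [524.7  76.6]
[ 197  154  111  157 5464] [252.3 228.7]
```

View pics/w11.png

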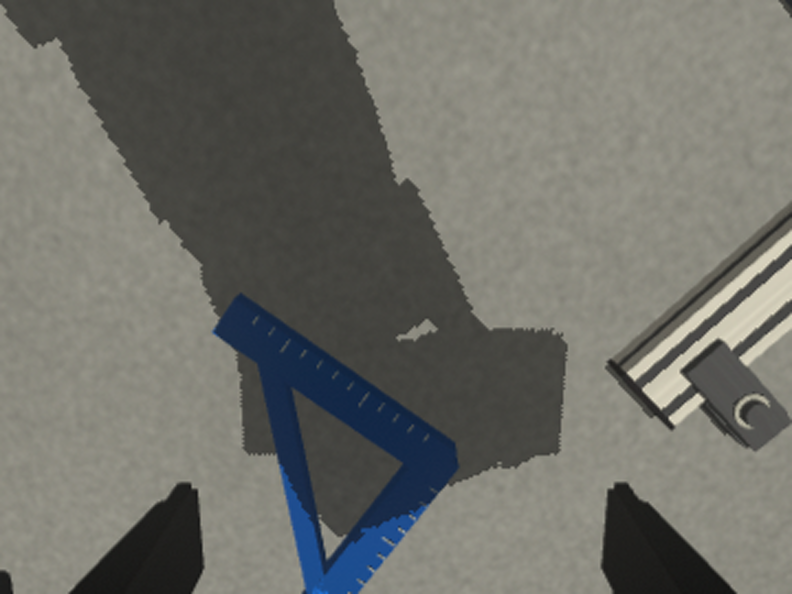

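The larger square: heel at crop (457,455), leg ends (227,312) and beyond (330,594), brace from (275,370) to (315,580). I fit its outline.

```bash
cat > fit.py <<'E'
from h import *
from scipy.optimize import minimize
def boxes():
    L=[]
    for B in ([(-150,0),(-6,0),(-6,-22),(-150,-22)],[(0,-150),(0,-6),(-22,-6),(-22,-150)],[(-6,0),(0,-6),(-22,-22)]): L.append(np.array(B,float))
    u=np.array([1,-1])/2**.5; v=np.array([1,1])/2**.5; c=np.array([-67.5,-67.5])
    L.append(np.array([c+a*62*u+b*6*v for a,b in ((1,1),(1,-1),(-1,-1),(-1,1))])); return L
BX=boxes()
def render(p,st,sq,z0=0,sc=4):
    x,y,a=sq; c,s=np.cos(a),np.sin(a); im=np.zeros((420*sc,560*sc),np.uint8)
    for B in BX:
        W=np.c_[x+B[:,0]*c-B[:,1]*s,y+B[:,0]*s+B[:,1]*c]
        q=np.array([proj(p,(*w,z),st) for w in W for z in (z0,z0+18)])
        cv2.fillConvexPoly(im,cv2.convexHull(((q+.5)*sc).astype(np.int32)),255)
    return cv2.resize(im,(560,420),interpolation=cv2.INTER_AREA)/255.
def fit(p,st,m,x0,rmax,z0=0):
    m=m.astype(float)
    f=lambda v:np.abs(render(p,st,(v[0],v[1],v[2]/100),z0)-m)[:rmax].sum()/m[:rmax].sum()
    r=minimize(f,[x0[0],x0[1],x0[2]*100],method='Nelder-Mead',options=dict(initial_simplex=[[x0[0],x0[1],x0[2]*100],[x0[0]+8,x0[1],x0[2]*100],[x0[0],x0[1]+8,x0[2]*100],[x0[0],x0[1],x0[2]*100+6]],maxiter=150))
    return r.x/[1,1,100],r.fun
E
python3 - <<'E'
from fit import *
p=read_camera('wrist'); z=np.load('w11.npz'); st=dict(eef_pos=z['pos'],tcp_rot=z['rot'])
b,e=min((fit(p,st,z['m'],(566,-130,a),290) for a in (0,.1)),key=lambda t:t[1])
print(b,np.degrees(b[2]),e)
x,y,a=b; br=np.array([x,y])+R.from_euler('z',a).as_matrix()[:2,:2]@[-67.5,-67.5]; print('brace',br)
rp(); plan2([*br,120],np.degrees(a)-45,0,5,op=6)
E
```

```text
[ 563.6 -131.5    0.2] 9.802151618152983 0.06478437620816101
brace [ 508.6 -209.5]
t 18.45 p [ 485.5 -105.4  254.1] x -43.93 ydown [ 0.  0. -1.] F [-0.1  0.1  0.8] M [ 0.  -0.1 -0. ] op 94.9 j [-0.3  0.3  1.8  0.   1.1 -1.2]
[[[1.78,2.68,-1.19],[-0.0,-1.7,-0.0],6],[[1.74,2.67,-1.24],[-0.1,-1.8,-0.0],6],[[1.71,2.68,-1.29],[-0.0,-1.7,-0.0],6],[[1.66,2.68,-1.34],[-0.1,-1.8,-0.0],6],[[1.62,2.68,-1.39],[-0.0,-1.7,-0.0],6]]
```

Request:
apply_moves(
  increments=[
    [[2.1,3.2,-1.5],[0,-2.2,0],5],
    [[2.1,3.2,-1.5],[0,-2.2,0],5],
    [[2.0,3.2,-1.6],[0,-2.2,0],5],
    [[2.0,3.2,-1.6],[0,-2.0,0],5],
    [[0,0,0],[0,0,0],4.6],
  ],
)

```text
t: 19.08
eef_pos: [510.5, -205.5, 123.9]
tcp_rot: [-1.566, -0.004, -0.606]
ft_force: [-0.2, 1.9, 0.3]
opening: 0.534
```

```bash
python3 -c "
from h import *
rp();plan2([508.6,-209.5,30],-35.2,0,4,op=4.6)"
```

```text
t 19.07 p [ 510.5 -205.5  123.9] x -34.74 ydown [ 0.  0. -1.] F [-0.2  1.9  0.3] M [ 0.1 -0.1  0. ] op 50.7 j [-0.5  0.5  1.8  0.   0.8 -1.5]
[[[0.01,2.35,-0.12],[-0.1,0.1,0.1],4.6],[[0.02,2.34,-0.12],[-0.1,0.1,0.0],4.6],[[0.01,2.35,-0.11],[-0.0,0.1,0.1],4.6],[[0.02,2.35,-0.12],[-0.1,0.2,0.0],4.6]]
```

Request:
apply_moves(
  increments=[
    [[0,2.4,-0.1],[-0.1,0.1,0.1],4.6],
    [[0,2.4,-0.1],[-0.1,0.1,0],4.6],
    [[0,2.4,-0.1],[0,0.1,0.1],4.6],
    [[0,2.3,-0.1],[0,0.1,0],4.6],
    [[0,0,0],[0,0,0],4.6],
  ],
)

```text
t: 19.7
eef_pos: [511.1, -204.8, 32.9]
tcp_rot: [-1.568, -0.007, -0.613]
ft_force: [0.6, -0.0, 0.5]
opening: 0.484
```

```bash
python3 -c "
from h import *
st=rp();p=read_camera('wrist');save(p,'w12',(140,100,420,310),2.2)
plan2([508.6,-209.5,3.5],-35.2,0,4,op=4.6)"
```

```text
t 19.7 p [ 511.1 -204.8   32.9] x -35.15 ydown [ 0. -0. -1.] F [ 0.6 -0.   0.5] M [ 0.1 -0.2 -0.1] op 46.0 j [-0.5  0.6  1.9  0.   0.6 -1.5]
[[[-0.0,0.76,-0.14],[-0.0,0.0,0.1],4.6],[[-0.01,0.75,-0.13],[-0.1,0.0,0.1],4.6],[[0.0,0.76,-0.14],[-0.0,0.0,0.2],4.6],[[0.0,0.76,-0.13],[-0.1,0.1,0.1],4.6]]
```

View pics/w12.png

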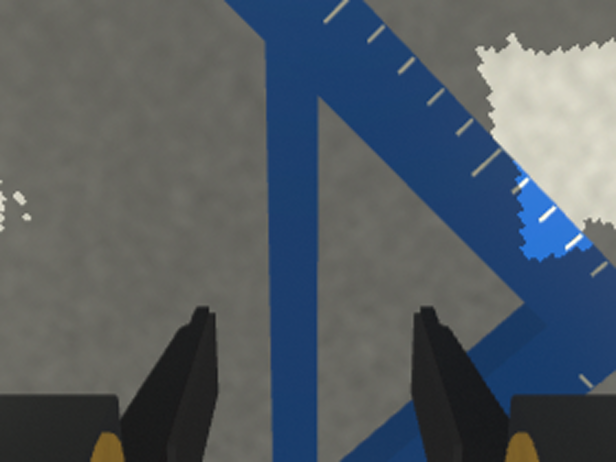

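Brace runs vertically at crop x≈292, between the fingertips (215 and 415); the finger centre is ~5 mm off toward the heel, as the plan says. I correct and descend.

Request:
apply_moves(
  increments=[
    [[0,0.8,-0.2],[0,0,0.1],4.6],
    [[0,0.7,-0.2],[0,0,0.1],4.6],
    [[0,0.7,-0.1],[0,0,0.1],4.6],
    [[0,0.6,-0.1],[0,0,0.1],4.6],
    [[0,0,0],[0,0,0],4.6],
  ],
)

```text
t: 20.38
eef_pos: [509.4, -210.4, 6.8]
tcp_rot: [-1.567, -0.005, -0.613]
ft_force: [-0.3, -0.6, -0.3]
opening: 0.483
```

```bash
python3 -c "
from h import *
rp()"
```

```text
t 20.38 p [ 509.4 -210.4    6.8] x -35.13 ydown [ 0.  0. -1.] F [-0.3 -0.6 -0.3] M [ 0.1 -0.1 -0. ] op 45.8 j [-0.5  0.7  1.9  0.   0.5 -1.5]
```

Request:
apply_moves(
  increments=[
    [[0,0.25,0],[0,0,0],4.6],
    [[0,0.15,0],[0,0,0],4.6],
    [[0,0,0],[0,0,0],0],
    [[0,0,0],[0,0,0],0],
    [[0,0,0],[0,0,0],0],
  ],
)

```text
t: 21.0
eef_pos: [509.5, -210.4, 2.8]
tcp_rot: [-1.567, -0.005, -0.613]
ft_force: [-0.1, -0.0, -0.2]
opening: 0.223
```

Request:
apply_moves(
  increments=[
    [[0,0,0],[0,0,0],0],
    [[0,0,0],[0,0,0],0],
    [[0,0,0],[0,0,0],0],
    [[0,0,0],[0,0,0],0],
    [[0,0,0],[0,0,0],0],
  ],
)

```text
t: 21.62
eef_pos: [509.6, -210.4, 2.9]
tcp_rot: [-1.567, -0.005, -0.613]
ft_force: [0.2, -0.1, 0.1]
opening: 0.123
```

```bash
cat >> fit.py <<'E'
def blue(p):
    hsv=cv2.cvtColor(p['img'],cv2.COLOR_RGB2HSV)
    return (hsv[...,0]>100)&(hsv[...,0]<125)&(hsv[...,1]>120)
E
python3 - <<'E'
from fit import *
st=rp();p=read_camera('wrist'); st2=rp()
save(p,'w13')
plan2([470,-90,30],-45,0,8,op=0)
E
```

```text
t 21.62 p [ 509.6 -210.4    2.9] x -35.13 ydown [ 0. -0. -1.] F [ 0.2 -0.1  0.1] M [-0.  -0.1  0. ] op 11.7 j [-0.5  0.7  1.9  0.   0.5 -1.5]
t 21.68 p [ 509.6 -210.4    2.9] x -35.13 ydown [ 0. -0. -1.] F [ 0.6  0.4 -0.6] M [-0.  -0.2 -0.1] op 11.4 j [-0.5  0.7  1.9  0.   0.5 -1.5]
[[[-1.27,-0.34,0.95],[-0.0,1.2,0.0],0],[[-1.29,-0.35,0.92],[-0.1,1.3,0.1],0],[[-1.31,-0.34,0.89],[0.0,1.2,0.0],0],[[-1.33,-0.34,0.86],[-0.0,1.2,0.0],0],[[-1.34,-0.34,0.84],[-0.0,1.3,0.1],0]]
[[[-1.37,-0.34,0.8],[-0.1,1.2,0.0],0],[[-1.38,-0.34,0.78],[-0.0,1.2,0.0],0],[[-1.4,-0.34,0.74],[-0.0,1.3,0.1],0]]
```

```bash
python3 - <<'E'
from fit import *
p=read_camera('wrist'); st=rp(); m=blue(p)
m[300:]=0
v=blue(p).astype(np.uint8); print(m.sum())
ty=np.arctan2(*R.from_euler('xyz',st['tcp_rot']).as_matrix()[[1,0],0])
a0=ty+np.pi/4; T=np.array(st['eef_pos'])
b,e=fit(p,st,m,(563.6,-131.5,a0),235); print(b,np.degrees(b[2]),e, 'tool+45',np.degrees(a0))
br=b[:2]+R.from_euler('z',b[2]).as_matrix()[:2,:2]@[-67.5,-67.5]
d=br-T[:2]; c,s=np.cos(ty),np.sin(ty); print('brace rel tool x,z',d@[c,s],d@[-s,c])
E
```

```text
t 21.73 p [ 509.6 -210.4    2.9] x -35.13 ydown [ 0. -0. -1.] F [ 1.6 -0.2 -0.1] M [-0.  -0.1 -0. ] op 12.0 j [-0.5  0.7  1.9  0.   0.5 -1.5]
21969
[ 563.4 -131.7    0.2] 9.824501024181503 0.04621818769675407 tool+45 9.865454438359198
brace rel tool x,z -1.3639827381193657 -0.03624134798627463
```

Brace gripped at 11.5 mm and the fit agrees with the tool pose. I carry it low to a waiting spot before the corner.

Request:
apply_moves(
  increments=[
    [[0,-1.0,0],[0,0,0],0],
    [[0,-1.0,0],[0,0,0],0],
    [[-1.5,0,1.5],[0,2,0],0],
    [[-2.5,0,2],[0,2,0],0],
    [[-2.5,0,2],[0,2,0],0],
  ],
)

```text
t: 22.35
eef_pos: [491.2, -127.0, 25.5]
tcp_rot: [-1.566, -0.006, -0.724]
ft_force: [0.0, -0.4, -4.3]
opening: 0.126
```

```bash
python3 -c "
from h import *
rp();plan2([488.5,31.5,18],-45,0,5,op=0)"
```

```text
t 22.35 p [ 491.2 -127.    25.5] x -41.47 ydown [ 0. -0. -1.] F [ 0.  -0.4 -4.3] M [-0.  -0.1 -0.1] op 12.0 j [-0.4  0.6  2.   0.   0.5 -1.2]
[[[-2.14,0.15,2.34],[-0.1,0.7,0.1],0],[[-2.17,0.14,2.31],[-0.0,0.7,0.0],0],[[-2.19,0.15,2.29],[-0.1,0.7,0.1],0],[[-2.23,0.15,2.26],[-0.0,0.7,0.1],0],[[-2.25,0.15,2.23],[-0.1,0.7,0.0],0]]
```

Request:
apply_moves(
  increments=[
    [[-2.5,0.2,2.7],[-0.1,0.9,0.1],0],
    [[-2.5,0.2,2.7],[-0.1,0.9,0.1],0],
    [[-2.5,0.2,2.7],[-0.1,0.9,0.1],0],
    [[-2.0,0.1,2.2],[0,0.8,0],0],
    [[0,0,0],[0,0,0],0],
  ],
)

```text
t: 22.98
eef_pos: [491.2, 18.8, 21.4]
tcp_rot: [-1.57, -0.003, -0.786]
ft_force: [0.0, 0.2, -4.9]
opening: 0.122
```

```bash
python3 - <<'E'
from h import *
for k in range(4): read_camera('top')
st=rp(); p=read_camera('wrist'); draw(p,(600,161,0),st,'w14')
show(p,['corner','upright_end','frame','square'],st)
plan2([488.5,31.5,4],-45,0,3,op=0)
E
```

```text
t 23.18 p [491.4  16.6  21.2] x -45.2 ydown [ 0. -0. -1.] F [ 0.1  0.4 -4. ] M [-0.1 -0.1  0. ] op 11.5 j [-0.1  0.6  2.  -0.   0.5 -0.9]
mark_of square 0.64 [558.8  81.7  17.3] px [459.  257.1]
[[[-0.42,0.56,0.28],[-0.0,-0.1,0.0],0],[[-0.41,0.57,0.28],[-0.0,-0.0,0.1],0],[[-0.42,0.56,0.29],[-0.0,-0.1,0.0],0]]
```

View pics/w14.png

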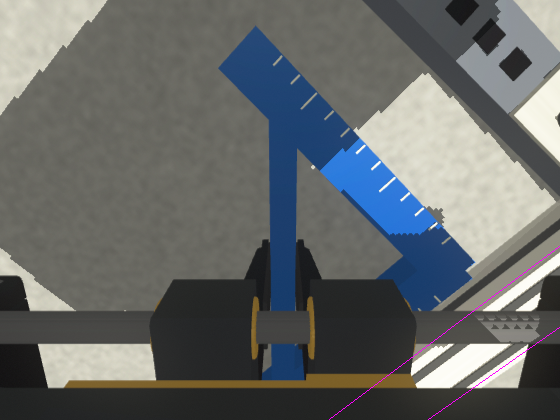

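The square hangs level in the grip; its outer leg edge runs along the direction of the upright with a clear gap, and the rail lies to the lower right. Lower it now, then approach the rail.

Request:
apply_moves(
  increments=[
    [[0,0.6,0.3],[0,-0.1,0],0],
    [[0,0.6,0.3],[0,-0.1,0],0],
    [[0,0.4,0.3],[0,0,0.1],0],
    [[0,0.2,0],[0,0,0.1],0],
    [[0,0,0],[0,0,0],0],
  ],
)

```text
t: 24.05
eef_pos: [498.6, 23.2, 2.8]
tcp_rot: [-1.57, 0.0, -0.786]
ft_force: [-0.7, 0.0, -3.8]
opening: 0.125
```

```bash
python3 - <<'E'
from h import *
st=rp(); plan2([509,40,3],-45,0,5,op=0)
E
```

```text
t 24.05 p [498.6  23.2   2.8] x -45.02 ydown [ 0.  0. -1.] F [-0.7  0.  -3.8] M [-0.1 -0.1  0. ] op 11.9 j [-0.1  0.7  2.   0.   0.5 -0.9]
[[[-0.09,-0.0,0.38],[-0.0,-0.0,-0.0],0],[[-0.09,-0.01,0.39],[-0.0,-0.0,-0.0],0],[[-0.09,0.0,0.38],[-0.0,-0.0,-0.0],0],[[-0.09,-0.0,0.39],[-0.0,-0.0,-0.0],0],[[-0.09,-0.01,0.38],[-0.1,-0.0,-0.0],0]]
```

Request:
apply_moves(
  increments=[
    [[-0.1,0.03,0.4],[0,0,0],0],
    [[-0.1,0.02,0.4],[0,0,0],0],
    [[-0.1,0.02,0.4],[0,0,0],0],
    [[0,0,0.2],[0,0,0],0],
    [[0.07,0,0.07],[0,0,0],0],
  ],
)

```text
t: 24.68
eef_pos: [507.0, 35.5, 2.7]
tcp_rot: [-1.572, 0.002, -0.785]
ft_force: [-5.4, -1.5, 5.8]
opening: 0.121
```

```bash
python3 - <<'E'
from h import *
st=rp()
E
```

```text
t 24.68 p [507.   35.5   2.7] x -44.99 ydown [-0.  0. -1.] F [-5.4 -1.5  5.8] M [-0.4  0.8  0. ] op 11.5 j [-0.1  0.7  2.   0.   0.5 -0.8]
```

Request:
apply_moves(
  increments=[
    [[0.15,-0.05,0.15],[0,0,0],0],
    [[0.15,-0.02,0.15],[0,0,0],0],
    [[0.15,0,0.15],[0,0,0],0],
    [[0.15,0,0.15],[0,0,0],0],
    [[0.1,0,0.1],[0,0,0],0],
  ],
)

```text
t: 25.3
eef_pos: [515.3, 35.8, 2.7]
tcp_rot: [-1.576, 0.006, -0.785]
ft_force: [-10.6, -1.4, 7.7]
opening: 0.124
```

```bash
python3 - <<'E'
from h import *
st=rp()
E
```

```text
t 25.3 p [515.3  35.8   2.7] x -44.96 ydown [-0.  0. -1.] F [-10.6  -1.4   7.7] M [-0.4  1.4  0. ] op 11.7 j [-0.1  0.7  2.   0.   0.5 -0.8]
```

Request:
apply_moves(
  increments=[
    [[-0.27,-0.05,0.37],[0,0,0],0],
    [[-0.27,-0.03,0.37],[0,0,0],0],
    [[-0.27,0,0.37],[0,0,0],0],
    [[-0.27,0,0.37],[0,0,0],0],
    [[-0.27,0,0.37],[0,0,0],0],
  ],
)

```text
t: 25.92
eef_pos: [514.9, 56.7, 3.1]
tcp_rot: [-1.584, 0.011, -0.786]
ft_force: [-5.0, -7.0, 1.5]
opening: 0.121
```

```bash
python3 - <<'E'
from h import *
st=rp(); plan2([515.3,st['eef_pos'][1]+10,3],-45,0,5,op=0)
E
```

```text
t 25.93 p [514.9  56.7   3.1] x -45.01 ydown [-0. -0. -1.] F [-5.  -7.   1.5] M [-1.3  0.5 -0.1] op 11.5 j [-0.   0.7  2.  -0.   0.5 -0.8]
[[[-0.14,0.0,0.15],[0.1,-0.0,-0.1],0],[[-0.13,0.0,0.15],[0.2,-0.0,-0.2],0],[[-0.14,0.01,0.14],[0.1,-0.0,-0.1],0],[[-0.13,-0.0,0.15],[0.2,-0.0,-0.1],0],[[-0.14,-0.0,0.15],[0.1,-0.0,-0.2],0]]
```

Request:
apply_moves(
  increments=[
    [[-0.22,0,0.32],[0.3,0,-0.3],0],
    [[-0.22,0,0.32],[0.3,0,-0.3],0],
    [[-0.22,0,0.32],[0.3,0,-0.2],0],
    [[-0.2,0,0.3],[0.2,0,-0.2],0],
    [[-0.12,0,0.22],[0.2,0,-0.2],0],
  ],
)

```text
t: 26.55
eef_pos: [515.1, 71.9, 2.7]
tcp_rot: [-1.569, -0.006, -0.784]
ft_force: [-5.2, -9.0, 3.0]
opening: 0.123
```

```bash
python3 - <<'E'
from h import *
st=rp(); plan2([515.3,st['eef_pos'][1]+10,3],-45,0,5,op=0)
E
```

```text
t 26.55 p [515.1  71.9   2.7] x -44.93 ydown [ 0. -0. -1.] F [-5.2 -9.   3. ] M [-1.6  0.9  0.1] op 11.7 j [ 0.   0.7  2.  -0.   0.5 -0.8]
[[[-0.14,-0.01,0.14],[-0.0,0.0,0.1],0],[[-0.14,-0.0,0.15],[-0.1,0.0,0.0],0],[[-0.13,-0.01,0.14],[0.0,0.0,0.1],0],[[-0.14,-0.01,0.15],[-0.0,0.1,0.1],0],[[-0.14,-0.0,0.14],[-0.0,-0.0,0.0],0]]
```

Request:
apply_moves(
  increments=[
    [[-0.1,0,0.2],[0,0,0],0],
    [[-0.1,0,0.2],[0,0,0],0],
    [[-0.1,0,0.2],[0,0,0],0],
    [[-0.08,0,0.2],[0,0,0],0],
    [[-0.08,0,0.2],[0,0,0],0],
  ],
)

```text
t: 27.18
eef_pos: [514.0, 77.3, 2.7]
tcp_rot: [-1.581, -0.0, -0.782]
ft_force: [-6.9, -19.8, 3.7]
opening: 0.122
```

```bash
python3 - <<'E'
from h import *
st=rp(); b=read_camera('top'); show(b,['upright_end','corner','square','mallet_head','mallet']); a=read_camera('scene'); show(a,['upright_end','corner','mallet_head','square'])
E
```

```text
t 27.18 p [514.   77.3   2.7] x -44.82 ydown [-0. -0. -1.] F [ -6.9 -19.8   3.7] M [-3.4  1.  -0.2] op 11.5 j [ 0.   0.7  2.  -0.   0.5 -0.8]
mark_of upright_end 0.41 [ 486.4 -557.7   -0.7] px [410.7 205.4]
mark_of corner 0.94 [583.2 145.3   1.7] px [244.3 183.8]
mark_of corner 0.18 [ 299.5 -382.    -3.8] px [370.4 250.2]
mark_of square 0.15 [ 296.1 -381.4   -1.9] px [370.3 251. ]
mark_of mallet_head 0.96 [273.1 631.4  41.6] px [124.1 258.7]
mark_of mallet_head 0.63 [494.2 388.9  39.7] px [184.6 204.2]
mark_of mallet_head 0.44 [598.2 159.9  -2. ] px [240.9 180.4]
mark_of mallet 0.91 [493.2 385.   -1. ] px [187.4 205.4]
mark_of mallet 0.64 [275.3 631.4   2.3] px [127.2 258. ]
mark_of upright_end 0.97 [358.5 160.1  29.6] px [313.5 195.6]
mark_of upright_end 0.23 [453.8 402.2  36.9] px [381.1 235.8]
mark_of corner 0.73 [575.5 147.3   0.5] px [293.  254.3]
mark_of corner 0.59 [602.4 164.8  -0.2] px [296.2 263.1]
mark_of corner 0.38 [496.2 389.9  39.4] px [375.1 245.8]
mark_of mallet_head 0.98 [495.8 389.7  40.3] px [375.1 245.6]
mark_of mallet_head 0.73 [274.8 631.2  38.9] px [459.9 206.2]
mark_of square 0.83 [202.1 310.6   2.5] px [365.1 174. ]
mark_of square 0.82 [582.4 148.5   0.6] px [292.8 256.2]
```

Upright end now at y≈160 (pin 161), so it is square, and Fy has jumped at the stop. I rebalance the push to about 11 N on each face.

Request:
apply_moves(
  increments=[
    [[0.02,0,0.18],[0,0,0],0],
    [[0.02,0,0.18],[0,0,0],0],
    [[0,0,0.18],[0,0,0],0],
    [[0,0,0.18],[0,0,0],0],
    [[0,0,0.18],[0,0,0],0],
  ],
)

```text
t: 28.35
eef_pos: [513.8, 77.3, 2.6]
tcp_rot: [-1.597, 0.008, -0.784]
ft_force: [-7.7, -14.6, 3.9]
opening: 0.129
```

```bash
python3 - <<'E'
from fit import *
st=rp(); p=read_camera('wrist'); m=blue(p); save(p,'w15'); ty=np.arctan2(*R.from_euler('xyz',st['tcp_rot']).as_matrix()[[1,0],0])
b,e=fit(p,st,m,(581,146,ty+np.pi/4),235); print('square',b,np.degrees(b[2]),e)
T=np.array(st['eef_pos']);br=b[:2]+R.from_euler('z',b[2]).as_matrix()[:2,:2]@[-67.5,-67.5]
d=br-T[:2]; c,s=np.cos(ty),np.sin(ty); print('brace rel tool x,z',d@[c,s],d@[-s,c])
show(p,['corner','frame'],st)
rp()
E
```

```text
t 28.35 p [513.8  77.3   2.6] x -44.94 ydown [-0. -0. -1.] F [ -7.7 -14.6   3.9] M [-2.3  0.9 -0.1] op 12.3 j [ 0.   0.7  2.  -0.   0.5 -0.7]
square [580.9 145.5  -0. ] -0.3024543877661149 0.04753648381117932
brace rel tool x,z -1.263024609019243 0.1550832244778204
mark_of corner 0.78 [581.4 144.2   0.6] px [465.6 259.8]
mark_of frame 0.57 [602.2 158.4  -0.5] px [511.3 267.6]
t 28.5 p [513.8  77.4   2.6] x -44.94 ydown [-0. -0. -1.] F [ -7.8 -15.    2.8] M [-2.4  0.9 -0. ] op 12.0 j [ 0.   0.7  2.  -0.   0.5 -0.7]
```

The square may have been dragged about 1 mm off the rail by friction as the upright turned. I push +x first, correcting the tool tilt, then add the +y push.

Request:
apply_moves(
  increments=[
    [[0.17,0,0.13],[0.4,0,-0.1],0],
    [[0.18,0,0.16],[0.4,0,-0.1],0],
    [[0.18,0,0.18],[0.4,0,-0.1],0],
    [[0.18,0,0.18],[0.3,0,-0.1],0],
    [[0.18,0,0.18],[0.3,0,-0.1],0],
  ],
)

```text
t: 29.12
eef_pos: [515.2, 76.8, 2.6]
tcp_rot: [-1.581, 0.016, -0.784]
ft_force: [-12.8, -1.2, 8.3]
opening: 0.122
```

```bash
python3 - <<'E'
from h import *
rp(); print(readout.state()['tcp_rot'].round(3).tolist() if 0 else np.round(np.array(readout.state()['tcp_rot'])*1000))
E
```

```text
t 29.12 p [515.2  76.8   2.6] x -44.94 ydown [-0.  0. -1.] F [-12.8  -1.2   8.3] M [-0.3  1.8  0. ] op 11.6 j [ 0.   0.7  2.   0.   0.5 -0.8]
[-1581.    16.  -784.]
```

Request:
apply_moves(
  increments=[
    [[0.07,-0.03,0.21],[0.2,0,-0.4],0],
    [[0.07,0,0.21],[0.2,0,-0.4],0],
    [[0.07,0,0.21],[0.2,0,-0.3],0],
    [[0.07,0,0.21],[0.2,0,-0.3],0],
    [[0.07,0,0.21],[0.2,0,-0.2],0],
  ],
)

```text
t: 29.75
eef_pos: [515.1, 77.1, 2.6]
tcp_rot: [-1.584, 0.001, -0.784]
ft_force: [-9.5, -11.9, 5.8]
opening: 0.124
```

```bash
python3 - <<'E'
from fit import *
st=rp(); print(np.round(np.array(st['tcp_rot'])*1000)); p=read_camera('wrist'); m=blue(p); ty=np.arctan2(*R.from_euler('xyz',st['tcp_rot']).as_matrix()[[1,0],0])
b,e=fit(p,st,m,(581,146,ty+np.pi/4),235); print('square',b,np.degrees(b[2]),e)
a=read_camera('scene'); show(a,['upright_end'],k=1)
st=rp(); print(np.round(np.array(st['tcp_rot'])*1000))
E
```

```text
t 29.75 p [515.1  77.1   2.6] x -44.92 ydown [-0. -0. -1.] F [ -9.5 -11.9   5.8] M [-1.8  1.5 -0.1] op 11.7 j [ 0.   0.7  2.  -0.   0.5 -0.8]
[-1584.     1.  -784.]
square [581.7 145.6  -0. ] -0.1361627534277657 0.04878380094100883
mark_of upright_end 0.72 [ 299.9 -386.    -1.3] px [170.5 153.5]
t 29.9 p [515.1  77.1   2.6] x -44.92 ydown [-0. -0. -1.] F [ -9.9 -12.7   6.9] M [-1.8  1.5 -0. ] op 11.9 j [ 0.   0.7  2.  -0.   0.5 -0.8]
[-1584.     1.  -784.]
```

Request:
apply_moves(
  increments=[
    [[0.08,-0.03,0.25],[0.3,0,-0.2],0],
    [[0.08,-0.03,0.27],[0.3,0,-0.2],0],
    [[0.08,0,0.27],[0.2,0,-0.2],0],
    [[0.08,0,0.27],[0.2,0,-0.2],0],
    [[0.08,0,0.27],[0.2,0,-0.2],0],
  ],
)

```text
t: 30.52
eef_pos: [515.1, 77.1, 2.6]
tcp_rot: [-1.588, -0.001, -0.784]
ft_force: [-11.2, -16.4, 8.7]
opening: 0.127
```

```bash
python3 - <<'E'
from fit import *
st=rp(); print(np.round(np.array(st['tcp_rot'])*1000)); p=read_camera('wrist'); m=blue(p); ty=np.arctan2(*R.from_euler('xyz',st['tcp_rot']).as_matrix()[[1,0],0])
b,e=fit(p,st,m,(581,146,ty+np.pi/4),235); print('square',b,np.degrees(b[2]),e)
show(p,['corner','upright_end','frame'],st,k=2)
for k in range(3):
    for c in ('scene','top'): show(read_camera(c),['upright_end','mallet_head'],k=2)
st=rp(); print(np.round(np.array(st['tcp_rot'])*1000))
E
```

```text
t 30.52 p [515.1  77.1   2.6] x -44.93 ydown [-0. -0. -1.] F [-11.2 -16.4   8.7] M [-2.4  1.9 -0. ] op 12.0 j [ 0.   0.7  2.  -0.   0.5 -0.7]
[-1588.    -1.  -784.]
square [581.7 145.7  -0. ] -0.07147382072724852 0.04695426476738751
mark_of corner 0.92 [581.  143.2  -2.9] px [458.8 255.2]
mark_of frame 0.79 [603.4 157.9  -1.6] px [508.2 265.9]
mark_of upright_end 0.89 [355.2 160.8  29.7] px [313.9 194.9]
mark_of mallet_head 0.94 [497.2 391.7  41.2] px [375.7 246. ]
mark_of mallet_head 0.78 [278.2 632.1  39.2] px [460.1 207.1]
mark_of upright_end 0.67 [490.8 389.1  41.6] px [184.5 205. ]
mark_of mallet_head 0.74 [269.1 630.5  38.6] px [124.5 259.7]
mark_of mallet_head 0.66 [489.6 390.3  40.4] px [184.2 205.3]
mark_of upright_end 0.56 [360.7 160.3  29.1] px [313.4 196.3]
mark_of mallet_head 0.84 [277.8 628.3  42.5] px [459.3 206.2]
mark_of mallet_head 0.73 [494.8 391.3  41.1] px [375.7 245.3]
mark_of mallet_head 0.79 [271.  630.   39.9] px [124.6 259.2]
mark_of mallet_head 0.65 [489.3 391.   39.7] px [184.1 205.3]
mark_of upright_end 0.62 [359.7 161.9  28.4] px [313.9 196.2]
mark_of mallet_head 0.89 [278.6 628.9  37.4] px [459.  207.2]
mark_of mallet_head 0.88 [496.3 392.1  39.5] px [375.8 246. ]
mark_of upright_end 0.57 [ 656.3 -442.6    2.5] px [382.5 165.8]
mark_of mallet_head 0.84 [490.9 393.4  37.2] px [183.6 205. ]
mark_of mallet_head 0.74 [274.2 630.1  44. ] px [124.2 258.4]
t 31.62 p [515.1  77.1   2.6] x -44.92 ydown [-0. -0. -1.] F [-11.8 -16.2   8.7] M [-2.5  2.  -0.1] op 12.0 j [ 0.   0.7  2.  -0.   0.5 -0.7]
[-1587.    -1.  -784.]
```

```bash
python3 -c "
from h import *
env.job_done(); rp()"
```

```text
the job is handed in; nothing more can be done
the job is handed in; nothing more can be done
```

I handed the job in at about 31.6 s of the 64 s allowed. The pin is driven, the mallet is back on the bench, and the square is gripped and pressed into the corner. No verdict was reported.

- **Pin:** I pressed it down with the mallet until the force held at about 20 N net (8 N drives it). The mallet tilted about 8° in the grip. Allowing for that, its face stopped at about 38.5 mm against 38 mm for home. The later picture showed the head flush on the plate, but the image alone could not rule out a few millimetres.
- **Mallet:** I levelled it, set it back in its old place and let it go. The cameras put its head centre about 40 mm above the bench, as it should be standing. Nothing else on the bench was knowingly touched, but I did not re-measure the bystanders.
- **Square:** The outline fit puts its heel at (581.7, 145.7) with yaw −0.07°. The corner estimate is about (580, 146).
- **Upright:** Its end is at y ≈ 161, level with the pin, so the lean is about 0. It started at roughly 0.085 rad.
- **Final push:** The tool force was steady at about 12 N in the rail direction and 16 N in the upright direction. It includes some bench friction, so the contact forces on each face are not known separately. The opening was 12 mm, the brace's width.
- **Off during the run:** While the upright turned, friction pulled the square about 1.3 mm off the rail. I re-seated it by pushing toward the rail first, and the tool x went back to the earlier contact value. The tool ended tilted about 1°, inside the 0.05 rad limit if the square tilted with it. The overhead camera's network did not find the upright's end in the last checks; only the scene camera did.

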